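# Hook an ink-jar bracket onto a slotted upright and load it

### The arm

A 6-joint arm with a two-finger parallel gripper is mounted at the origin on the work surface. World frame = base frame: x ahead of the robot, y to its left, z up, the work surface at z = 0. Lengths are in m, angles in rad, forces in N, time in s.
With the tool pointing down it reaches from about 0.35 to 0.775 m from the base axis. Payload 7.3 kg.
Tool frame: the origin (TCP) lies between the finger pads; the fingertips stand 14 mm ahead of it and the grasp point (between the pads) lies 5 mm behind it; z points along the fingers, y is the direction in which the jaws open and shut (so a half turn about z gives the same grasp; the last joint's range is limited). The gripper opens to 92 mm and grips with 3 to 60 N. Pads are 19 mm wide; open, the fingers measure 130 mm over their backs; the gripper's body (75 mm by 190 mm) begins 47 mm behind the grasp point.
Start: joints at [-1.492, 0.342, 1.524, -0, 1.275, -0.146], TCP at [0.117, -0.512, 0.214] pointing down, gripper open.
Joint ranges: [-2.53, 2.53], [-0.77, 2.02], [0.04, 2.7], [-1, 4.14], [0.28, 2.66], [-3.11, 3.11]. Speed limits (rad/s): [2.57, 2.57, 3.14, 3.14, 3.14, 3.14].

### API

Orientations are given as [roll, pitch, yaw] about the fixed x, y, z axes, in that order (R = Rz(yaw) Ry(pitch) Rx(roll)).
In Python, from cell import robot gives the robot as it stands.
- The arm moves only by the shell command python3 -m creep 'ROWS' [FORCE]. ROWS is JSON, a list that holds one entry, the list of rows, each a list of 7 numbers: the shift along the tool's x, y, z in cm, then the turn, a rotation vector about the tool's x, y, z in degrees, then the gripper command: -1 is shut, 1 is fully open, values between are in proportion. In form: [[[tx, ty, tz, wx, wy, wz, gripper], ...]]. A call has 1 to 8 rows; each row is the pose to reach, as a shift and turn from the pose measured when the call began, along the tool's axes at that moment; what a row does not reach only later rows make up. A row lasts 1/10 s, in which the tool goes at most 50 mm and 8.59 degrees, less where a joint would pass 70% of its speed; a pose out of reach is approached as far as the arm can. A call with a gripper value outside its range is refused whole. The fingers move at their own pace and stop on an object; FORCE is the grip in N (left out, the last holds). Time passes only in rows, so rows that repeat a pose let the fingers close. It gives the time, the measured TCP pose, the force and the opening at its end, in the units of the state.
- robot.observe(): the state, without advancing time (a new reading comes with each control period).
- robot.read_camera(name): name is "side" or "top" or "wrist"; returns the picture (400x640x3 uint8, red, green, blue); there is no depth.
- robot.camera_params(name): a dict with "camera_matrix" (3x3 intrinsics, pixels), "R" (3x3) and "t" (3): a world point X has camera coordinates R X + t. Camera axes: x right, y down, z forward; pixel columns grow to the right and rows downward; lengths in m; the calibration is good to about 2 mm. A picture is of the moment at which its call begins: read the wrist's pose just before it. camera_params takes no time and is no camera call; for the wrist camera it gives the pose at the moment of the call.
- robot.hand_in(): hands the job in, once; it reports no verdict.
Trained networks look in the newest picture that a camera, given by its name, has taken for a name from the list of things; names that differ only in an ending like _2 or _b are one class to them, and where a whole thing is asked for, a point or a joint stands for the part that bears it (a point fixed in the world has none). Each returns a list of dicts, best first, with "score" (0 to 1); they miss things now and then, are a little off and sometimes report something else, mostly with a low value. They report only what shows in the picture. A call takes as long as a camera call. They do not tell look-alikes from the thing itself.
- robot.look_for(camera, label): "centre" ([x, y, z] in m, in the coordinates of the camera as it stood for that picture, good to about 4 mm: the middle of the surface that is visible of it).
- robot.masks_of(camera, label): "mask" (400x640 bool, what is visible of it).
The state is a dict: "time": time; "qpos": joint angles; "qvel": joint speeds; "joint_efforts": joint torques, N m; "tool_pos": TCP position; "tool_rot": TCP orientation; "contact_force": force on the tool from outside, world axes, zero at the start; "torque": the same for the moment, N m; "opening": finger opening in m.
Only numpy, scipy, OpenCV 4.12 (cv2) and the standard library are available. Lean on these libraries where they do the work, as an engineer would, in place of code of your own. Each camera call takes 0.05 s, during which the arm holds its last target.

### The job

Fit the loose blue bracket to the free upright: push its two hooks through the two slots in the yellow-marked band, then down until both hooks are fully home. Then stand the yellow-lidded ink jar on the bracket's tray, set down rather than dropped, and leave everything else on the bench where it is.

Things in the scene. Friction and masses are not known exactly. Their poses are not given: they have to be found in the camera images.
- bracket_grip (a point): Middle of the straight arm of the loose blue steel bracket (0.35 kg, varies), 28 mm above its base, near its centre of mass; pinch the arm here from above, across y. x towards the hooks, y across, z up. The arm is a plain bar 10 mm thick (y), from 45 mm in -x to 80 mm in +x, 14 mm above and below this point.
- bracket: The same bracket, standing on its base on the bench; origin on the base, 28 mm below bracket_grip, same axes. Flange at +x: 36 mm wide, 100 mm tall from the base, its back face (which meets the upright) at x = 85 mm, with two hooks one above the other. Square tray at the other end, 80 mm wide, x from -125 to -45 mm, rim 18 mm above the base.
- hook_hi (a point): Upper hook: underside of its neck, 2 mm out from the flange's back; 87 mm in x and 48 mm in z from bracket_grip, same axes. Neck 6 mm wide (y), 12 mm tall, 10.5 mm long; a tab at its outer 5 mm hangs 12 mm lower, so the hook is 24 mm tall over all. Meets slot_hi when home.
- hook_lo (a point): Lower hook, same shape, the same point, 60 mm below hook_hi. Meets slot_lo when home.
- tray (a point): On the bracket: centre of the tray's inner floor, 85 mm in -x from and 25 mm below bracket_grip, same axes; inner room 74 x 74 mm, floor 3 mm thick, rim 15 mm above the floor.
- upright: Free upright, fixed: white steel channel 50 mm wide (y), 236 mm tall with its yellow top cap; front plate 4 mm thick (x from -20 to -16 mm) with three slots in a column, 12 mm wide, 30 mm tall, 60 mm apart, open behind. The band round the two upper slots, 105 to 195 mm up, is yellow. Foot foot 110 mm wide, 12 mm high, x from -55 to 95 mm. Origin underneath; x points away from the robot, z up.
- slot_hi (a point): Upper yellow slot: middle of its lower edge, half-way through the plate, 165 mm above the bench. x goes through the plate the way the hooks are pushed in, y across, z up. Hooks enter with the bracket 12 to 18 mm above home; once the flange meets the plate it goes down to home, its own weight being enough. It then has 1.5 mm of play and sags up to 0.03 rad.
- slot_lo (a point): Lower yellow slot, the same point, 60 mm below slot_hi (105 mm above the bench).
- upright_full: A like upright without yellow, already carrying a fixed bracket and a green-lidded jar at the same height, about 0.32 m beside the free one, on either side. Same origin and axes; its bracket reaches to x = -230 mm, its jar's top is 177 mm above the bench.
- jar_centre (a point): plastic ink jar, upright cylinder 52 mm in diameter (lid 53 mm) and 85 mm tall, white with a yellow lid and a yellow band, about 0.25 kg (varies), loose on the bench; the point is at its centre, 42.5 mm above its underside, z up. This is the one to be loaded; its place among the three jars varies.
- jar_red_centre (a point): plastic ink jar, upright cylinder 52 mm in diameter (lid 53 mm) and 85 mm tall, white with a red lid and a red band, about 0.25 kg (varies), loose on the bench; the point is at its centre, 42.5 mm above its underside, z up. Leave alone.
- jar_blue_centre (a point): plastic ink jar, upright cylinder 52 mm in diameter (lid 53 mm) and 85 mm tall, white with a blue lid and a blue band, about 0.25 kg (varies), loose on the bench; the point is at its centre, 42.5 mm above its underside, z up. Leave alone.
- jar: the yellow-lidded jar; its origin is the centre of its underside
- brayer_mid (a point): ink roller lying on the bench, 170 mm long, 100 mm wide, up to 34 mm high; point in its middle. Leave alone.
- ink_knife: ink knife 200 mm long lying on the bench, handle to its -x; origin in its middle on the bench. Leave alone.
- tape: blue roll, 90 mm in diameter, 24 mm high, lying flat between the uprights. Leave alone.
- bench_block: wooden block 100 x 50 x 30 mm, lying between the uprights. Leave alone.
Not all that is in view belongs to the job. What is shaped like the upright but orange is not meant.

How it is judged:
On the way, in this order (a step that is already met when the one before it is completed fails the run):
1. the bracket is lifted clear of the bench, upright (height (world z) of bracket above 0.03 m and angle between bracket_grip's own z axis and vertical below 0.4 rad), for 0.1 s.
2. both hooks are home in the yellow-marked slots and the bracket is let go, before the jar is loaded (distance between hook_hi and slot_hi below 0.007 m and z of hook_hi in the frame of slot_hi between -0.003 and 0.003 m and distance between hook_lo and slot_lo below 0.007 m and z of hook_lo in the frame of slot_lo between -0.003 and 0.003 m and angle between bracket_grip's own z axis and vertical below 0.07 rad and angle between the x axis of bracket_grip and the x axis of slot_hi, either way round below 0.12 rad and contact force between the fingers and bracket below 0.1 N), for 0.2 s.
3. the yellow-lidded jar stands on the tray (horizontal distance between jar_centre and tray below 0.015 m and z of jar_centre in the frame of tray between 0.0375 and 0.0475 m and angle between jar_centre's own z axis and vertical below 0.12 rad), for 0.2 s.
At the end, for the whole second after the job is handed in: Both hooks home: within 7 mm of their slot points, 3 mm in height; bracket upright within 0.07 rad, square within 0.12 rad. Yellow-lidded jar on the tray floor (5 mm), upright within 0.12 rad, axis within 15 mm of the tray centre. Both let go and at rest (all of step 2 and all of step 3 and contact force between the fingers and jar below 0.1 N and linear speed of each of jar, bracket below 0.03 m/s); the robot touches nothing.
It fails at once if another jar, the roller, the knife, the tape roll or the wooden block is moved by more than 30 mm (distance of any of jar_red_centre, jar_blue_centre, brayer_mid, ink_knife, tape, bench_block from where it was at the start of the episode above 0.03 m).
It fails at once if the yellow-lidded jar is dropped (falls free by more than about 25 mm) (linear speed of jar above 0.7 m/s and contact force between the fingers and jar below 0.1 N).
It also fails if it takes over 69 s, if anything falls off the work surface, if the arm or the gripper's body presses on something with over 40 N, if the wrist force passes 120 N, or if a joint passes its speed limit or range.

## Working session

There is one attempt and no reset: what is moved stays moved. The work goes in short steps, Python scripts to look and compute and a shell command to move; the robot and the scene stay as the last step left them, time stands still between calls to the robot, and variables do not carry over. Pictures are saved under pics/ and viewed, and the job is handed in when it is done.

```bash
ls -la; mkdir -p pics; python3 - <<'E'
from cell import robot
import cv2
s=robot.observe();print(s)
for c in("side","top","wrist"):
    im=robot.read_camera(c);cv2.imwrite(f"pics/{c}0.png",im[:,:,::-1])
    p=robot.camera_params(c);print(c,p)
E
```

```text
total 12
drwxr-xr-x  3 agent agent 4096 Dec  7 05:07 .
drwxr-xr-x 23 root  root  4096 Dec  7 05:07 ..
drwxr-xr-x  2 agent agent 4096 Dec  7 05:07 pics
{'time': 0.0, 'qpos': array([-1.49196308e+00,  3.42746217e-01,  1.52505596e+00, -1.36470161e-06,
        1.27537486e+00, -1.46019608e-01]), 'qvel': array([ 0.00014675, -0.00138875, -0.00049783,  0.0010835 ,  0.0002308 ,
       -0.00109567]), 'joint_efforts': array([-3.35640041e-03, -4.31246674e+01, -2.44223464e+01,  7.15253293e-02,
        5.60526608e-02, -1.22711663e-04]), 'tool_pos': array([ 0.11703185, -0.51133953,  0.21301919]), 'tool_rot': array([-3.14002494e+00, -2.29238747e-04,  2.24853069e-01]), 'contact_force': array([-0.27575017,  0.03486819,  0.21891342]), 'torque': array([-0.0014135 , -0.0476806 , -0.01486377]), 'opening': 0.09211150509544581}
side {'camera_matrix': array([[377.89986609,   0.        , 312.98432799],
       [  0.        , 377.89986609, 204.1476561 ],
       [  0.        ,   0.        ,   1.        ]]), 'R': array([[-0.88616903, -0.46321779, -0.01156424],
       [-0.30287101,  0.59794102, -0.74211568],
      
[... 205 characters left out ...]
5.45352239],
       [  0.        ,   0.        ,   1.        ]]), 'R': array([[-0.00940739, -0.99962732, -0.02562662],
       [-0.98118465,  0.0141701 , -0.19255102],
       [ 0.19284239,  0.02333304, -0.98095228]]), 't': array([-6.65318896e-04,  4.66341118e-01,  1.36249639e+00])}
wrist {'camera_matrix': array([[330.58757916,   0.        , 317.08567346],
       [  0.        , 330.58757916, 199.56778162],
       [  0.        ,   0.        ,   1.        ]]), 'R': array([[ 2.21249733e-01, -9.75217080e-01, -4.50356427e-04],
       [-9.33051968e-01, -2.11817916e-01,  2.90770004e-01],
       [-2.83659267e-01, -6.39125798e-02, -9.56792873e-01]]), 't': array([-0.52404808, -0.03538372,  0.38978226])}
```

View pics/top0.png

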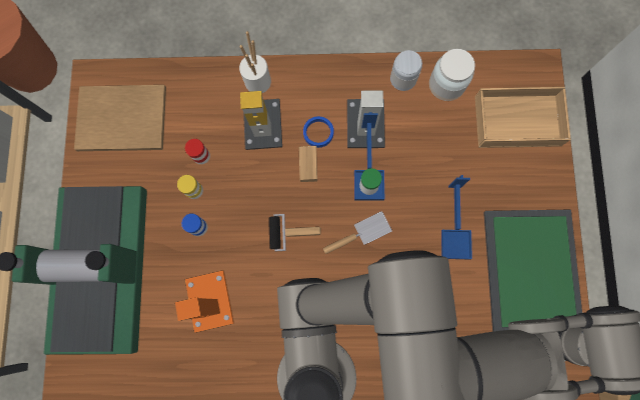

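View pics/side0.png

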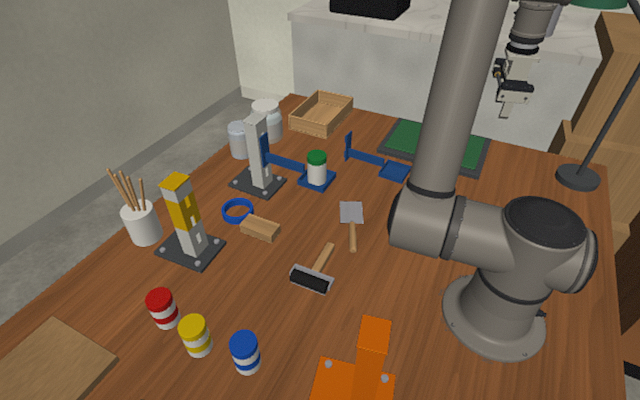

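View pics/wrist0.png

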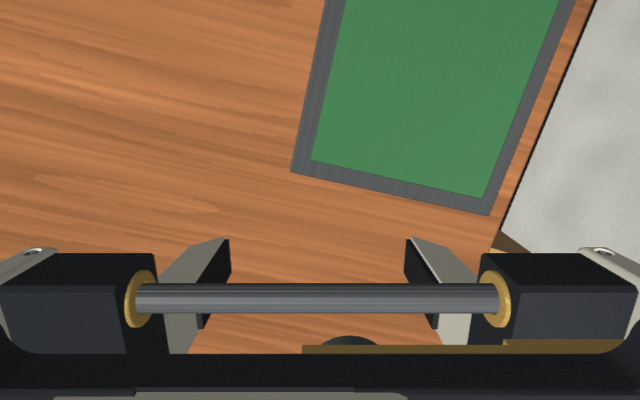

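Candidates in the top image:
- **Bracket:** the loose one is at (457,220). The fixed one with the green jar, at (369,150), is not meant.
- **Upright:** the yellow-capped one is at (255,110). The orange one at (205,300) and the grey one at (370,110) are not meant.
- **Jar:** the yellow lid is at (188,186). The red one at (196,150), the blue one at (193,224) and the green one at (371,180) are not meant.

```bash
python3 - <<'E'
from cell import robot
import cv2,numpy as np
for c in("top","side"):
    im=robot.read_camera(c)
    p=robot.camera_params(c);R,t,K=p["R"],p["t"],p["camera_matrix"]
    for l in("bracket","bracket_grip","tray","hook_hi","hook_lo","upright","slot_hi","slot_lo","upright_full","jar","jar_centre","jar_red_centre","jar_blue_centre","brayer_mid","ink_knife","tape","bench_block"):
        for d in robot.look_for(c,l)[:3]:
            X=np.array(d["centre"]);w=R.T@(X-t);px=K@X;px=px[:2]/px[2]
            print(c,l,round(d["score"],2),w.round(3),px.round(0))
    np.savez(f"pics/{c}.npz",im=im,**p)
    if c=="top": cv2.imwrite("pics/tc1.png",cv2.resize(im[160:270,400:520,::-1],None,fx=5,fy=5,interpolation=cv2.INTER_CUBIC))
    if c=="top": cv2.imwrite("pics/tc2.png",cv2.resize(im[80:210,160:300,::-1],None,fx=4,fy=4,interpolation=cv2.INTER_CUBIC))
print(robot.observe()["time"])
E
```

```text
top bracket 0.65 [ 0.381 -0.399  0.   ] [455. 236.]
top bracket_grip 0.55 [ 0.382 -0.401 -0.001] [456. 236.]
top tray 0.68 [ 0.378 -0.4    0.002] [456. 237.]
top tray 0.6 [0.622 0.323 0.083] [197. 150.]
top hook_hi 0.75 [ 0.377 -0.398  0.005] [456. 237.]
top hook_lo 0.73 [ 0.693 -0.016  0.026] [319. 130.]
top hook_lo 0.69 [ 0.377 -0.4    0.002] [456. 237.]
top upright 0.97 [0.686 0.145 0.013] [264. 135.]
top upright 0.77 [0.2   0.281 0.011] [213. 304.]
top upright 0.7 [ 0.398 -0.153  0.002] [368. 231.]
top slot_hi 0.72 [0.685 0.138 0.015] [266. 135.]
top slot_hi 0.67 [0.202 0.282 0.011] [213. 303.]
top slot_lo 0.87 [0.688 0.14  0.01 ] [266. 135.]
top slot_lo 0.64 [0.199 0.279 0.009] [214. 304.]
top upright_full 0.86 [ 0.676 -0.143  0.1  ] [364. 126.]
top upright_full 0.27 [0.52  0.347 0.08 ] [188. 186.]
top jar 0.59 [0.518 0.344 0.079] [189. 186.]
top jar 0.39 [0.395 0.092 0.025] [281. 232.]
top jar_centre 0.75 [0.52  0.345 0.085] [188. 185.]
top jar_red_centre 0.69 [0.622 0.325 0.084] [196. 150.]
top jar_blue_centre 0.92 [0.411 0.323 0.087] [194. 224.]
top brayer_mid 0.61 [0.399 0.0
[... 763 characters left out ...]
 0.84 [0.193 0.305 0.083] [360. 383.]
side upright_full 0.55 [ 0.677 -0.133  0.11 ] [262. 161.]
side jar 0.65 [0.516 0.36  0.077] [193. 331.]
side jar_centre 0.89 [0.516 0.356 0.081] [194. 328.]
side jar_red_centre 0.77 [0.613 0.344 0.071] [162. 306.]
side jar_red_centre 0.48 [0.391 0.11  0.022] [311. 279.]
side jar_blue_centre 0.71 [0.407 0.347 0.081] [243. 349.]
side jar_blue_centre 0.16 [ 0.676 -0.13   0.11 ] [262. 162.]
side brayer_mid 0.7 [0.39  0.108 0.025] [312. 277.]
side ink_knife 0.75 [ 0.395 -0.141  0.002] [352. 217.]
side tape 0.85 [ 0.698 -0.012  0.02 ] [236. 207.]
side bench_block 0.86 [0.584 0.036 0.03 ] [260. 229.]
side bench_block 0.27 [ 0.393 -0.397  0.018] [384. 165.]
1.95
```

View pics/tc1.png

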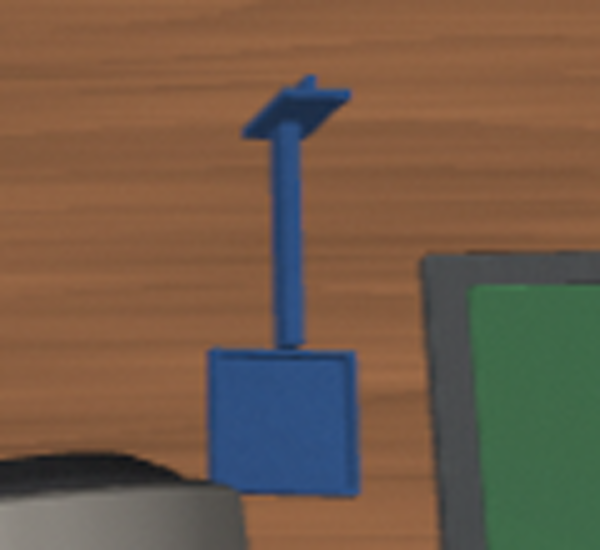

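View pics/tc2.png

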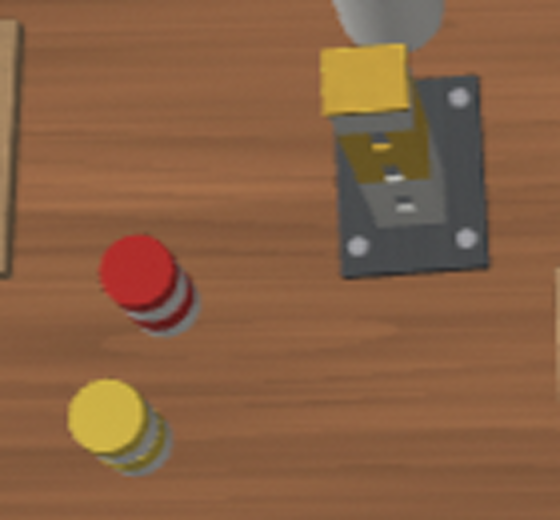

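```bash
python3 - <<'E'
import numpy as np,cv2
im=np.load("pics/side.npz")["im"]
cv2.imwrite("pics/sc1.png",cv2.resize(im[120:195,335:425,::-1],None,fx=6,fy=6,interpolation=cv2.INTER_CUBIC))
cv2.imwrite("pics/sc2.png",cv2.resize(im[165:275,145:235,::-1],None,fx=5,fy=5,interpolation=cv2.INTER_CUBIC))
E
```

```text
(no output)
```

View pics/sc1.png

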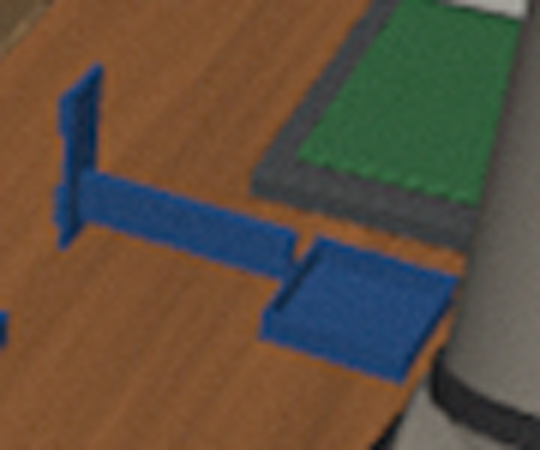

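View pics/sc2.png

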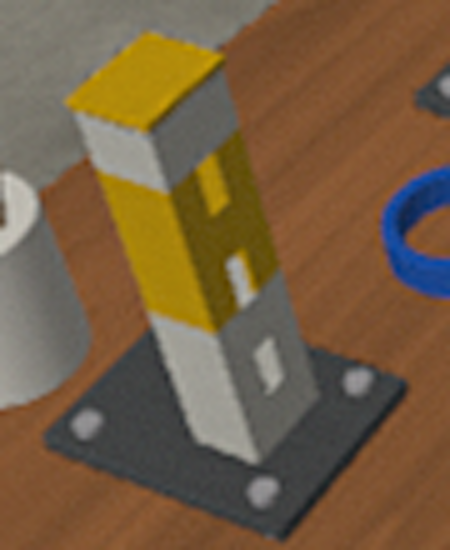

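```bash
cat > fit.py <<'E'
import numpy as np
from scipy.optimize import least_squares
P={c:np.load(f"pics/{c}.npz") for c in("top","side")}
def proj(c,X):
    p=P[c];x=(p["R"]@X.T).T+p["t"];x=x@p["camera_matrix"].T;return x[:,:2]/x[:,2:]
def full(v,M):
    c,s=np.cos(v[2]),np.sin(v[2]);M=np.array(M)/1000
    return np.c_[v[0]+c*M[:,0]-s*M[:,1],v[1]+s*M[:,0]+c*M[:,1],M[:,2]]
def fit(obs,x0,name):
    def res(v,o=obs):
        return np.concatenate([(proj(c,full(v,M))-px).ravel() for c,M,px in o])
    r=least_squares(res,x0,loss="soft_l1");print(name,"both",r.x.round(4))
    for c,M,px in obs:
        q=least_squares(lambda v:(proj(c,full(v,M))-px).ravel(),x0,loss="soft_l1")
        print("  ",c,q.x.round(4),"\n",(proj(c,full(r.x,M))-px).round(1).tolist())
    return r.x
def px(l,s,ox,oy): return (np.array(l)+.5)/s-.5+[ox,oy]
if __name__=="__main__":
    up=[("top",[(-55,55,12),(-55,-55,12),(95,-55,12)],px([(344,277),(488,267),(478,75)],4,160,80)),
    ("side",[(-55,55,12),(-55,-55,12),(95,55,12),(-20,25,105),(-20,25,195),(-20,25,12),(-20,-25,195),(-20,-25,105),(-20,-25,12),(-20,0,180),(-20,0,120),(-20,0,60)],
      px([(280,537),(407,384),(45,437),(218,333),(165,192),(262,462),(240,130),(283,277),(320,400),(213,184),(239,281),(268,365)],5,145,165))]
    fit(up,[.7,.14,0],"upright")
    br=[("top",[(-45,40,18),(-45,-40,18),(-125,-40,18)],px([(209,351),(355,352),(357,495)],5,400,160)),
    ("side",[(-45,-40,18),(-125,-40,18),(-125,40,0),(-45,40,18),(-45,5,42),(80,18,100),(80,-18,100)],px([(318,240),(458,280),(403,380),(265,318),(297,233),(62,97),(100,68)],6,335,120))]
    fit(br,[.48,-.4,0],"bracket")
E
python3 fit.py
```

```text
upright both [0.7022 0.1537 0.0478]
   top [0.7028 0.15   0.0621] 
 [[-2.3, 0.2], [-1.0, 0.3], [-0.6, 0.4]]
   side [0.7014 0.1545 0.0419] 
 [[-0.2, -1.1], [0.4, -1.2], [-0.9, -0.5], [-0.4, 0.6], [0.6, 0.3], [-0.5, 0.5], [0.1, -0.7], [-0.2, -1.7], [-0.0, -0.7], [-0.0, 0.1], [0.7, -0.3], [0.4, 0.2]]
bracket both [ 0.4409 -0.397  -0.0194]
   top [ 0.4414 -0.3988 -0.0338] 
 [[-0.3, 0.1], [-0.8, 0.1], [0.2, 0.1]]
   side [ 0.4401 -0.3948 -0.0212] 
 [[-0.2, -1.2], [0.0, -1.2], [0.2, 0.4], [-0.3, -1.2], [-0.8, 1.0], [1.7, 0.1], [0.1, -0.4]]
```

```bash
cat > go.py <<'E'
import sys,numpy as np
from scipy.spatial.transform import Rotation as Ro
from cell import robot
def togo(pos,yaw):
    s=robot.observe();R=Ro.from_euler("xyz",s["tool_rot"])
    d=R.inv().apply(np.array(pos)-s["tool_pos"])*100
    T=Ro.from_euler("xyz",[np.pi,0,yaw])
    w=(R.inv()*T).as_rotvec(degrees=True)
    print("t",round(s["time"],2),"tcp",s["tool_pos"].round(4),"rot",s["tool_rot"].round(4),"F",s["contact_force"].round(1),"open",round(s["opening"],4))
    print("rows:",d.round(2),w.round(2))
if __name__=="__main__":
    a=list(map(float,sys.argv[1:]));togo(a[:3],a[3])
E
python3 go.py .441 -.398 .2 -.025
```

```text
t 1.95 tcp [ 0.1171 -0.5118  0.2137] rot [3.1415 0.     0.2248] F [-0.1  0.3 -1.2] open 0.0918
rows: [34.12 -3.88  1.37] [1.000e-02 0.000e+00 1.431e+01]
```

```bash
python3 -m creep '[[[4,-0.5,0.2,0,0,2,1],[8,-1,0.4,0,0,4,1],[13,-1.5,0.6,0,0,6,1],[18,-2,0.8,0,0,8,1],[23,-2.5,1,0,0,10,1],[28,-3.1,1.2,0,0,12,1],[32,-3.6,1.4,0,0,13.5,1],[34.1,-3.9,1.4,0,0,14.3,1]]]'; python3 go.py .441 -.398 .2 -.025; python3 - <<'E'
from cell import robot
import cv2,numpy as np
p=robot.camera_params("wrist");im=robot.read_camera("wrist");np.savez("pics/w1.npz",im=im,**p)
cv2.imwrite("pics/w1.png",im[:,:,::-1]);print(p["R"].round(3),(-p["R"].T@p["t"]).round(3))
E
```

```text
time: 2.75
tool_pos: [0.4437, -0.3958, 0.1992]
tool_rot: [-3.141, -0.0, -0.023]
contact_force: [-0.8, -0.8, -1.2]
opening: 0.0914
t 2.75 tcp [ 0.4437 -0.3958  0.1992] rot [-3.1409e+00 -3.0000e-04 -2.2800e-02] F [-0.8 -0.8 -1.2] open 0.0914
rows: [-0.27  0.22 -0.08] [-0.04 -0.02  0.12]
[[-0.024 -1.    -0.   ]
 [-0.957  0.023  0.29 ]
 [-0.29   0.007 -0.957]] [ 0.522 -0.397  0.369]
```

View pics/w1.png

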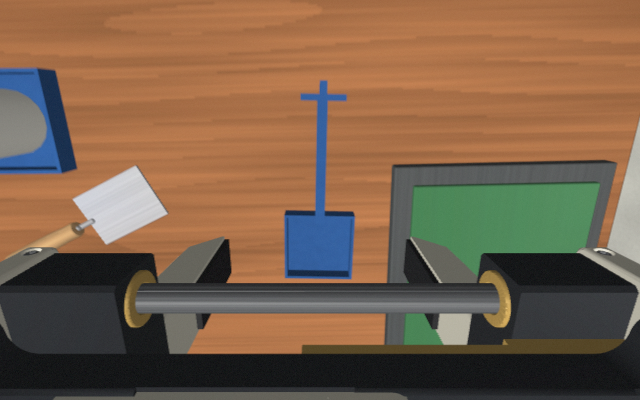

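Wrist view: the loose bracket is centred. Its tray is at (320,245), the arm runs along column ~322 from row 103 to 212, and the flange is at row 97 with the hook up to row 81. I'll fit its pose from a close crop.

```bash
python3 - <<'E'
import numpy as np,cv2
im=np.load("pics/w1.npz")["im"]
cv2.imwrite("pics/wc1.png",cv2.resize(im[75:225,270:370,::-1],None,fx=4,fy=4,interpolation=cv2.INTER_CUBIC))
b=((im[:,:,2].astype(int)-im[:,:,0])>40)
for r in (115,140,165,190,205):
    c=np.where(b[r,270:370])[0]+270;print(r,c.min(),c.max())
E
```

```text
115 317 326
140 317 325
165 316 325
190 316 324
205 316 324
```

View pics/wc1.png

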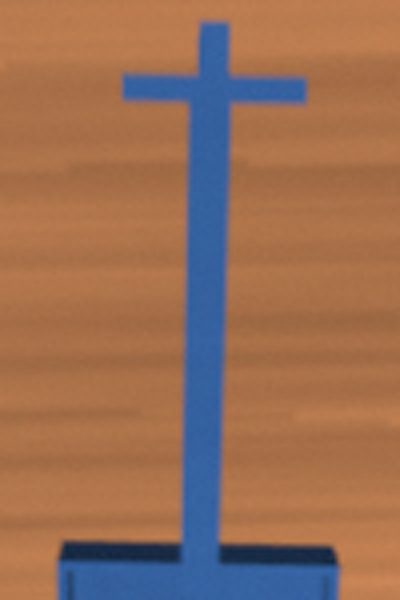

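```bash
python3 - <<'E'
import numpy as np,fit
from fit import *
fit.P["wrist"]=np.load("pics/w1.npz")
o=[("wrist",[(85,18,100),(85,-18,100),(95.5,3,88),(95.5,-3,88),(-45,40,18),(-45,-40,18),(80,5,42),(80,-5,42),(-45,5,42),(-45,-5,42)],
 px([(124,73),(306,79),(200,22),(229,22),(63,543),(333,547),(190,103),(230,103),(182,558),(219,558)],4,270,75))]
fit.fit(o,[.44,-.4,0],"br")
E
```

```text
Traceback (most recent call last):
AttributeError: 'function' object has no attribute 'P'
```

```bash
python3 - <<'E'
import numpy as np
from fit import *
P["wrist"]=np.load("pics/w1.npz")
o=[("wrist",[(85,18,100),(85,-18,100),(95.5,3,88),(95.5,-3,88),(-45,40,18),(-45,-40,18),(80,5,42),(80,-5,42),(-45,5,42),(-45,-5,42)],
 px([(124,73),(306,79),(200,22),(229,22),(63,543),(333,547),(190,103),(230,103),(182,558),(219,558)],4,270,75))]
fit(o,[.44,-.4,0],"br")
E
```

```text
br both [ 0.4416 -0.3987 -0.041 ]
   wrist [ 0.4416 -0.3987 -0.041 ] 
 [[-0.5, -0.1], [0.4, -0.8], [-0.0, -0.6], [0.2, -0.4], [-1.4, 4.7], [2.1, 4.8], [-0.3, -0.7], [0.3, -0.5], [-0.2, 9.1], [-0.0, 9.3]]
```

```bash
python3 go.py .4416 -.3987 .023 -.038
```

```text
t 2.8 tcp [ 0.4454 -0.395   0.1992] rot [-3.1406e+00 -1.7000e-03 -2.2200e-02] F [-0.4  2.2 -0.2] open 0.0921
rows: [-0.4   0.39 17.62] [-0.06 -0.09  0.91]
```

```bash
python3 -m creep '[[[-0.4,0.4,2,0,0,0.9,0],[-0.4,0.4,5,0,0,0.9,0],[-0.4,0.4,8,0,0,0.9,0],[-0.4,0.4,11,0,0,0.9,0],[-0.4,0.4,12,0,0,0.9,0],[-0.4,0.4,12,0,0,0.9,0]]]'; python3 go.py .4416 -.3987 .023 -.038
```

```text
time: 3.4
tool_pos: [0.4408, -0.3984, 0.078]
tool_rot: [-3.138, 0.0, -0.038]
contact_force: [0.7, 0.5, 0.0]
opening: 0.0488
t 3.4 tcp [ 0.4408 -0.3984  0.078 ] rot [-3.1383e+00  4.0000e-04 -3.8100e-02] F [0.7 0.5 0. ] open 0.0488
rows: [0.09 0.05 5.5 ] [-0.19  0.03 -0.  ]
```

```bash
python3 -m creep '[[[0.1,0,2,-0.2,0,0,0],[0.1,0,4,-0.2,0,0,0],[0.1,0,5.5,-0.2,0,0,0],[0.1,0,5.5,-0.2,0,0,0],[0.1,0,5.5,-0.2,0,0,-1],[0.1,0,5.5,-0.2,0,0,-1],[0.1,0,5.5,-0.2,0,0,-1],[0.1,0,5.5,-0.2,0,0,-1]]]' 30; python3 go.py .4416 -.3987 .023 -.038
```

```text
time: 4.2
tool_pos: [0.442, -0.3986, 0.0239]
tool_rot: [3.14, -0.0, -0.038]
contact_force: [-0.2, 0.1, -0.1]
opening: 0.0183
t 4.2 tcp [ 0.442  -0.3986  0.0239] rot [ 3.1403e+00 -5.0000e-04 -3.8000e-02] F [-0.2  0.1 -0.1] open 0.0183
rows: [-0.04  0.01  0.09] [ 0.07 -0.03 -0.  ]
```

```bash
python3 -m creep '[[[0,0,0,0,0,0,-1],[0,0,0,0,0,0,-1],[0,0,0,0,0,0,-1],[0,0,0,0,0,0,-1],[0,0,0,0,0,0,-1]]]' 50; python3 -m creep '[[[0,0,-1,0,0,0,-1],[0,0,-3,0,0,0,-1],[0,0,-5,0,0,0,-1],[0,0,-5,0,0,0,-1]]]'; python3 go.py .4416 -.3987 .25 .05
```

```text
time: 4.7
tool_pos: [0.4422, -0.3988, 0.0242]
tool_rot: [3.14, -0.001, -0.038]
contact_force: [0.5, -0.2, 3.8]
opening: 0.0087
time: 5.1
tool_pos: [0.4432, -0.3998, 0.0768]
tool_rot: [3.136, -0.004, -0.038]
contact_force: [-0.3, 0.2, -2.7]
opening: 0.0089
t 5.1 tcp [ 0.4432 -0.3998  0.0768] rot [ 3.1365 -0.0041 -0.038 ] F [-0.3  0.2 -2.7] open 0.0089
rows: [ -0.1   -0.02 -17.32] [ 0.3  -0.22 -5.04]
```

```bash
python3 -m creep '[[[-0.1,0,-3,0,0,-1,-1],[-0.1,0,-6,0,0,-2,-1],[-0.1,0,-10,0,0,-3,-1],[-0.1,0,-14,0,0,-4,-1],[-0.1,0,-16.5,0.2,-0.2,-5,-1],[-0.1,0,-17.3,0.3,-0.2,-5,-1],[-0.1,0,-17.3,0.3,-0.2,-5,-1]]]'; python3 go.py .44 .14 .25 .05;python3 - <<'E'
from cell import robot
import cv2,numpy as np
for c in("side",):
    im=robot.read_camera(c);cv2.imwrite(f"pics/{c}2.png",im[:,:,::-1])
E
```

```text
time: 5.8
tool_pos: [0.4416, -0.3989, 0.2493]
tool_rot: [3.142, -0.0, 0.049]
contact_force: [0.1, -1.3, -4.0]
opening: 0.0088
t 5.8 tcp [ 0.4416 -0.3989  0.2493] rot [ 3.1415e+00 -5.0000e-04  4.8800e-02] F [ 0.1 -1.3 -4. ] open 0.0088
rows: [  2.47 -53.84  -0.07] [ 0.   -0.03 -0.07]
```

View pics/side2.png

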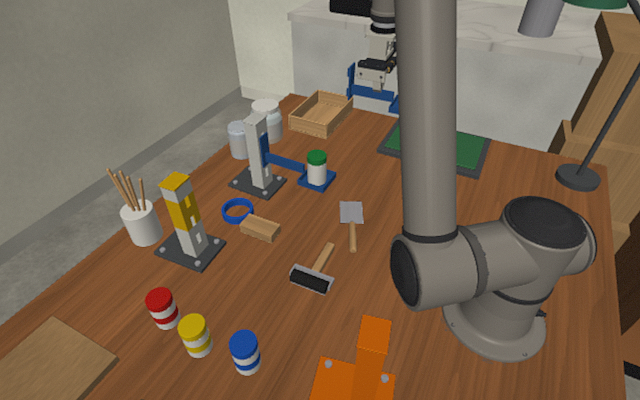

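The bracket is held level at about (375,95) in the side view. Next I carry it across.

```bash
python3 -m creep '[[[0,-2,0,0,0,0,-1],[0.2,-5,0,0,0,0,-1],[0.4,-9,0,0,0,0,-1],[0.7,-13,0,0,0,0,-1],[1,-17,0,0,0,0,-1],[1.2,-21,0,0,0,0,-1],[1.4,-25,0,0,0,0,-1],[1.5,-29,0,0,0,0,-1]]]'; python3 -m creep '[[[0,-4,0,0,0,0,-1],[0,-8,0,0,0,0,-1],[0,-12,0,0,0,0,-1],[0.5,-16,0,0,0,0,-1],[0.8,-20,0,0,0,0,-1],[1,-23,0,0,0,0,-1],[1,-24.5,0,0,0,0,-1],[1,-24.5,0,0,0,0,-1]]]'; python3 go.py .46 .145 .25 .05
```

```text
time: 6.65
tool_pos: [0.4407, -0.1061, 0.2461]
tool_rot: [-3.138, 0.005, 0.048]
contact_force: [0.8, 0.8, -3.6]
opening: 0.0088
time: 7.45
tool_pos: [0.4375, 0.1407, 0.2447]
tool_rot: [-3.138, 0.009, 0.051]
contact_force: [0.7, -0.2, -3.7]
opening: 0.0092
t 7.45 tcp [0.4375 0.1407 0.2447] rot [-3.1375  0.0094  0.0509] F [ 0.7 -0.2 -3.7] open 0.0092
rows: [ 2.27 -0.31 -0.55] [-0.23  0.54  0.05]
```

```bash
python3 -m creep '[[[1,0,0,0,0.3,0,-1],[2.3,-0.3,-0.5,-0.2,0.5,0,-1],[2.3,-0.3,-0.5,-0.2,0.5,0,-1],[2.3,-0.3,-0.5,-0.2,0.5,0,-1]]]'; python3 - <<'E'
from cell import robot
import cv2,numpy as np
p=robot.camera_params("wrist");im=robot.read_camera("wrist");np.savez("pics/w2.npz",im=im,**p)
cv2.imwrite("pics/w2.png",im[:,:,::-1]);print(p["R"].round(3),(-p["R"].T@p["t"]).round(3))
cv2.imwrite("pics/w2c.png",cv2.resize(im[0:150,240:400,::-1],None,fx=4,fy=4,interpolation=cv2.INTER_CUBIC))
im=robot.read_camera("side");cv2.imwrite("pics/side3.png",im[:,:,::-1])
cv2.imwrite("pics/side3c.png",cv2.resize(im[120:280,140:300,::-1],None,fx=4,fy=3.7,interpolation=cv2.INTER_CUBIC))
E
python3 go.py .46 .145 .25 .05
```

```text
time: 7.85
tool_pos: [0.4602, 0.144, 0.2486]
tool_rot: [-3.141, 0.002, 0.05]
contact_force: [-0.0, 0.1, -3.0]
opening: 0.0087
[[ 0.048 -0.999  0.   ]
 [-0.955 -0.046  0.293]
 [-0.293 -0.014 -0.956]] [0.539 0.148 0.418]
t 7.95 tcp [0.4599 0.1442 0.2489] rot [-3.1412e+00  2.1000e-03  5.0000e-02] F [-0.7 -0.2 -3.3] open 0.0091
rows: [ 0.02 -0.08 -0.11] [-0.02  0.12  0.  ]
```

View pics/w2.png

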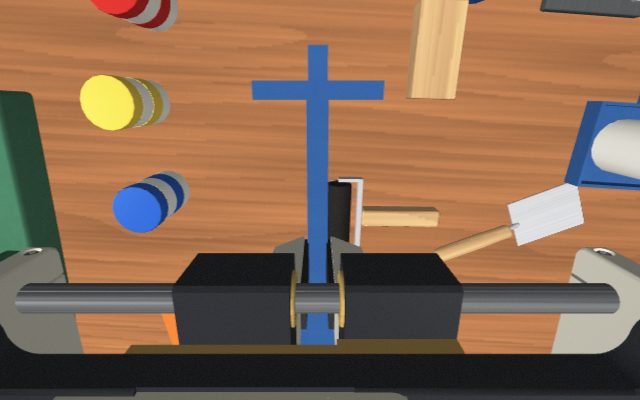

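View pics/w2c.png

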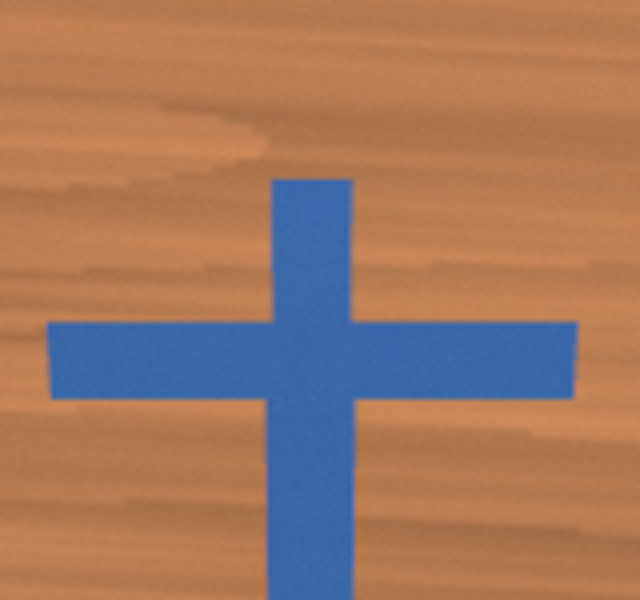

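View pics/side3c.png

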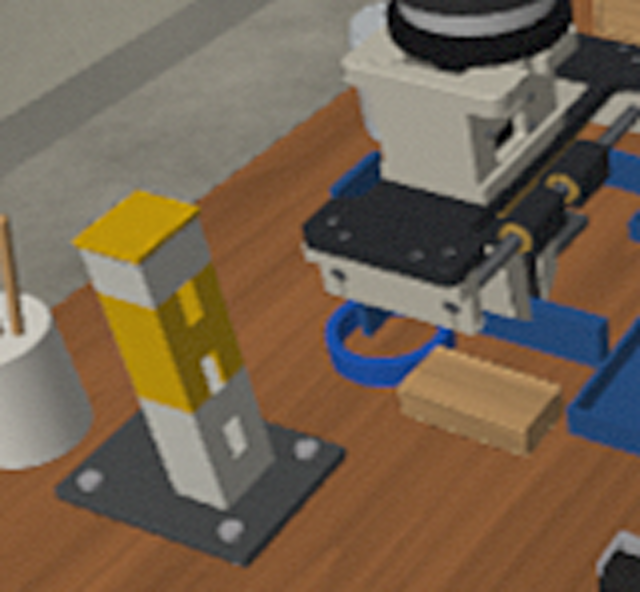

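Wrist view: the bracket sits square and centred in the grip, with its hook at (318,45) and flange at cols 252–384, row 90. The upright is out of frame. I'll step aside and pitch the tool to look at the slots past the bracket.

```bash
python3 -m creep '[[[1,2,-1,0,5,0,-1],[3,5,-2,0,12,0,-1],[5,8,-3,0,19,0,-1],[7,9.5,-4,0,26,0,-1],[8,9.5,-4,0,30,0,-1],[8,9.5,-4,0,30,0,-1],[8,9.5,-4,0,30,0,-1]]]'; python3 - <<'E'
from cell import robot
import cv2,numpy as np
p=robot.camera_params("wrist");im=robot.read_camera("wrist");np.savez("pics/w3.npz",im=im,**p)
cv2.imwrite("pics/w3.png",im[:,:,::-1]);print(p["R"].round(3),(-p["R"].T@p["t"]).round(3))
E
python3 go.py .46 .145 .25 .05
```

```text
time: 8.65
tool_pos: [0.5435, 0.0532, 0.2882]
tool_rot: [-3.141, -0.518, 0.049]
contact_force: [0.8, -0.8, -3.4]
opening: 0.0088
[[ 0.048 -0.999  0.   ]
 [-0.974 -0.047 -0.221]
 [ 0.221  0.011 -0.975]] [0.527 0.053 0.475]
t 8.7 tcp [0.5441 0.0534 0.2885] rot [-3.141  -0.5191  0.0499] F [-0.2  0.8 -3.5] open 0.0087
rows: [-8.8  -9.57 -0.59] [ -0.03 -29.74   0.  ]
```

View pics/w3.png

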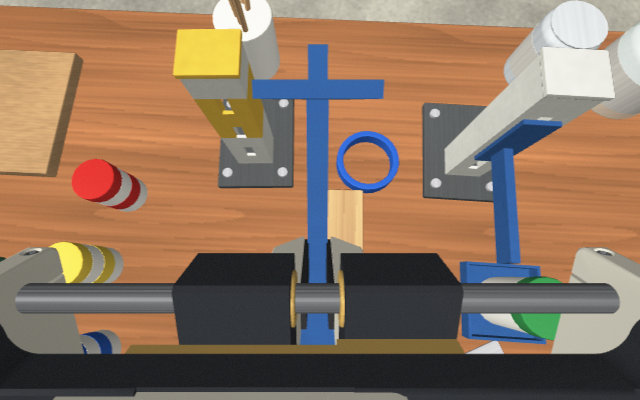

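Upright in view at (175–290, 30–187): slots at about (228,104), (238,131) and (250,154). Taking a closer crop to fit it.

```bash
python3 - <<'E'
import numpy as np,cv2
im=np.load("pics/w3.npz")["im"]
cv2.imwrite("pics/w3c.png",cv2.resize(im[20:195,165:305,::-1],None,fx=5,fy=3.4*5/5,interpolation=cv2.INTER_CUBIC))
cv2.imwrite("pics/w3d.png",cv2.resize(im[70:195,190:305,::-1],None,fx=4.5,fy=4.5,interpolation=cv2.INTER_CUBIC))
E
```

```text
(no output)
```

View pics/w3d.png

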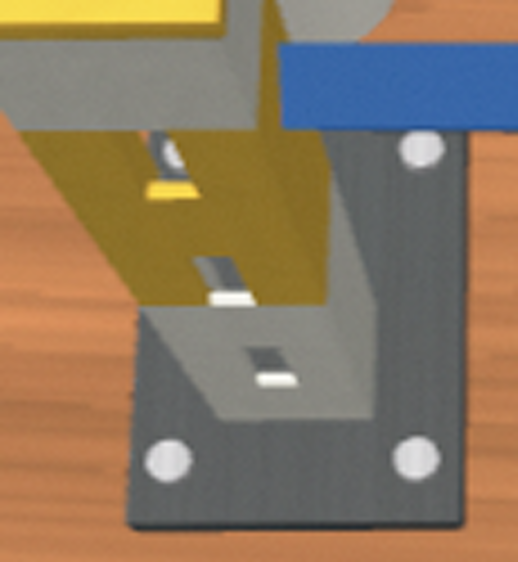

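```bash
python3 - <<'E'
import numpy as np
from fit import *
P["wrist"]=np.load("pics/w3.npz")
o=[("wrist",[(-55,55,12),(-55,-55,12),(-20,25,12),(-20,-25,12),(-20,25,105),(-20,-25,105),(-20,25,195),(-20,-25,195),(-20,6,165),(-20,-6,165),(-20,6,105),(-20,-6,105),(-20,6,45),(-20,-6,45)],
 px([(130,520),(463,520),(222,420),(374,418),(138,306),(327,304),(20,130),(258,128),(148,199),(200,197),(212,307),(256,304),(260,388),(299,386)],4.5,190,70))]
v=fit(o,[.7,.15,0.05],"up")
for n,M in(("slothi",(-18,0,165)),("grip home",(-105,0,117)),("tray",(-190,0,92))): print(n,full(v,[M]))
E
```

```text
up both [0.7027 0.1518 0.0581]
   wrist [0.7027 0.1518 0.0581] 
 [[-1.5, 1.1], [0.5, 0.4], [-0.2, 0.2], [0.0, 0.3], [0.5, -0.1], [0.3, -0.0], [-0.7, 0.0], [0.1, -0.0], [0.2, -0.2], [0.4, 0.1], [-0.0, -0.4], [0.2, 0.1], [-0.4, -0.8], [-0.3, -0.4]]
slothi [[0.68469845 0.15070723 0.165     ]]
grip home [[0.59784531 0.14565444 0.117     ]]
tray [[0.51298878 0.14071781 0.092     ]]
```

```bash
python3 - <<'E'
import numpy as np
from fit import *
w1=np.load("pics/w1.npz");P["w2"]=np.load("pics/w2.npz")
M=np.array([(85,18,100),(85,-18,100),(80,18,100),(80,-18,100),(95.5,3,88),(95.5,-3,88)])/1000
obs=px([(48,322),(577,322),(51,400),(573,400),(272,180),(352,180)],4,240,0)
from scipy.spatial.transform import Rotation as Ro
def pr(v):  # bracket x,y,z,pitch,yaw,roll
    X=Ro.from_euler("xyz",v[3:]).apply(M)+v[:3];return (proj("w2",X)-obs).ravel()
z=np.array([.4596,.1441,.2248,0,0,.05])
print(pr(z).round(1))
r=least_squares(lambda v:np.r_[pr(v),(v-z)/np.array([.003,.003,.003,.02,.02,.02])],z);print((r.x-z).round(4),pr(r.x).round(1))
E
python3 go.py .5 .1405 .26 .058
```

```text
[-1.5 -3.5  2.  -3.8 -1.1 -3.2  1.9 -3.5 -0.1 -4.   0.5 -4. ]
[-0.0008  0.0001 -0.0019 -0.0005 -0.0002 -0.0017] [-0.3  0.1  0.2  0.1  0.  -0.2  0.1 -0.2 -0.1  0.1  0.1  0.1]
t 8.7 tcp [0.5441 0.0534 0.2885] rot [-3.141  -0.5191  0.0499] F [-0.2  0.8 -3.5] open 0.0087
rows: [-4.85 -8.92  0.51] [  0.09 -29.74  -0.44]
```

```bash
python3 -m creep '[[[-1,-2,0,0,-6,0,-1],[-2,-4,0.2,0,-13,0,-1],[-3,-6,0.4,0,-20,-0.2,-1],[-4,-8,0.5,0,-26,-0.4,-1],[-4.9,-8.9,0.5,0,-29.7,-0.4,-1],[-4.9,-8.9,0.5,0,-29.7,-0.4,-1],[-4.9,-8.9,0.5,0,-29.7,-0.4,-1]]]'; python3 go.py .5 .14 .1295 .058
```

```text
time: 9.4
tool_pos: [0.5, 0.1405, 0.2596]
tool_rot: [3.14, -0.002, 0.058]
contact_force: [-0.1, -0.4, -3.4]
opening: 0.0087
t 9.4 tcp [0.5    0.1405 0.2596] rot [ 3.1397e+00 -1.6000e-03  5.7800e-02] F [-0.1 -0.4 -3.4] open 0.0087
rows: [-0.03  0.02 13.01] [ 0.11 -0.09 -0.01]
```

```bash
python3 -m creep '[[[0,0,3,0.1,-0.1,0,-1],[0,0,6,0.1,-0.1,0,-1],[0,0,9,0.1,-0.1,0,-1],[0,0,11,0.1,-0.1,0,-1],[0,0,12.5,0.1,-0.1,0,-1],[0,0,13,0.1,-0.1,0,-1],[0,0,13,0.1,-0.1,0,-1]]]'; python3 - <<'E'
from cell import robot
import cv2,numpy as np
im=robot.read_camera("side")
p=robot.camera_params("side");np.savez("pics/s4.npz",im=im,**p)
cv2.imwrite("pics/s4.png",cv2.resize(im[150:280,140:340,::-1],None,fx=4,fy=4,interpolation=cv2.INTER_CUBIC))
E
python3 go.py .5986 .1457 .1295 .058
```

```text
time: 10.1
tool_pos: [0.5003, 0.1397, 0.1299]
tool_rot: [3.141, -0.0, 0.057]
contact_force: [0.0, 0.0, -2.3]
opening: 0.0088
t 10.15 tcp [0.5008 0.1399 0.1305] rot [ 3.1414e+00 -1.7000e-03  5.7400e-02] F [-0.3  0.5 -3.8] open 0.0088
rows: [ 9.8  -0.02  0.12] [ 0.01 -0.1  -0.04]
```

View pics/s4.png

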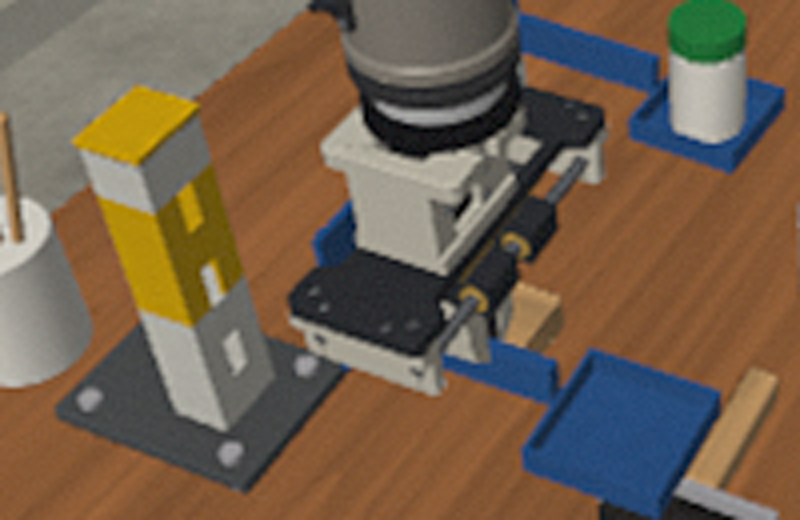

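```bash
python3 - <<'E'
import numpy as np
from fit import *
from scipy.spatial.transform import Rotation as Ro
M=np.array([(-45,-40,18),(-125,-40,18),(-45,40,18),(-125,40,0)])/1000
obs=px([(590,350),(718,397),(524,457),(658,514)],4,140,150)
z=np.array([.5002,.1399,.1305-.0242,0,0,.0574])
def pr(v): return (proj("side",Ro.from_euler("xyz",v[3:]).apply(M)+v[:3])-obs).ravel()
r=least_squares(lambda v:np.r_[pr(v),(v-z)/np.array([.002,.002,.01,.02,.02,.02])],z);print(pr(z).round(1),(r.x-z).round(4),pr(r.x).round(1))
E
```

```text
[-0.2 -1.6  0.5 -2.6 -1.2 -2.9  0.   0.7] [ 0.0002 -0.0002 -0.0068  0.0043  0.0041  0.008 ] [-0.1  0.1  0.5 -1.1 -0.7 -1.1  0.4  2. ]
```

```bash
python3 -m creep '[[[2,0,0.1,0,-0.1,0,-1],[4,0,0.1,0,-0.1,0,-1],[6,0,0.1,0,-0.1,0,-1],[7.5,0,0.1,0,-0.1,0,-1],[8.3,0,0.1,0,-0.1,0,-1],[8.3,0,0.1,0,-0.1,0,-1],[8.3,0,0.1,0,-0.1,0,-1]]]'; python3 go.py .5986 .1457 .1298 .058; python3 - <<'E'
from cell import robot
import cv2,numpy as np
im=robot.read_camera("wrist");cv2.imwrite("pics/w5.png",im[:,:,::-1])
im=robot.read_camera("side");cv2.imwrite("pics/s5.png",cv2.resize(im[150:280,140:340,::-1],None,fx=4,fy=4,interpolation=cv2.INTER_CUBIC))
E
```

```text
time: 10.85
tool_pos: [0.5831, 0.1446, 0.13]
tool_rot: [3.141, 0.0, 0.057]
contact_force: [-0.3, -0.1, -3.8]
opening: 0.0089
t 10.85 tcp [0.5831 0.1446 0.13  ] rot [3.1414e+00 2.0000e-04 5.7400e-02] F [-0.3 -0.1 -3.8] open 0.0089
rows: [ 1.55 -0.02  0.02] [ 0.01  0.01 -0.03]
```

View pics/w5.png

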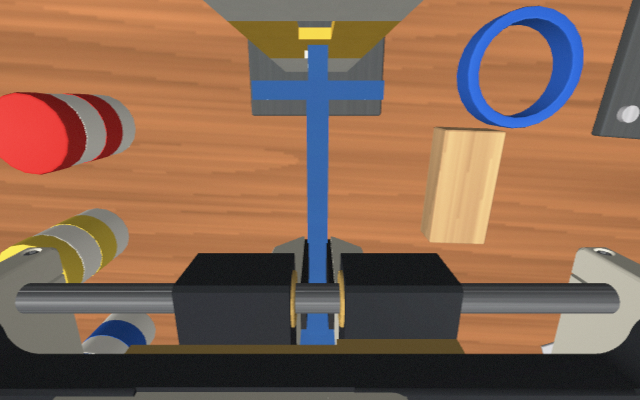

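View pics/s5.png

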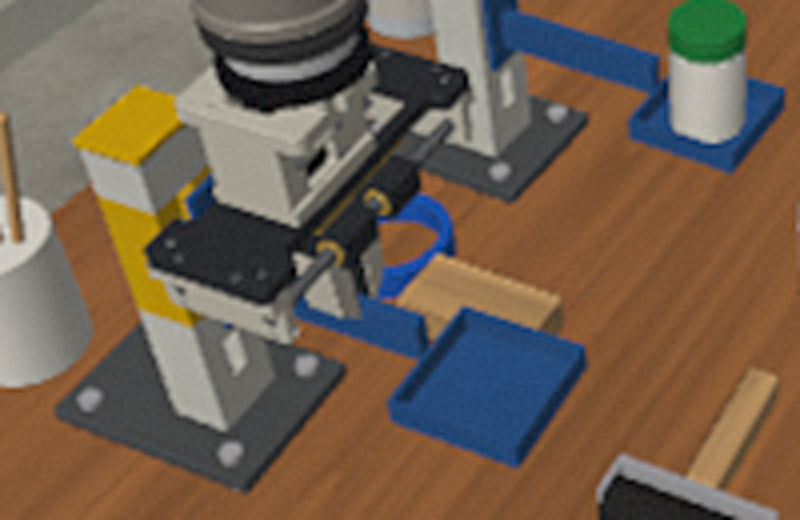

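The wrist view shows the upper slot's yellow lower edge at cols 299–331 (centre 315) and the hook at 308–327 (centre 317.5). The hook is about 0.8 mm to the right, so I'll nudge it left and push in slowly.

```bash
python3 -m creep '[[[0.2,-0.08,0,0,0,0,-1],[0.5,-0.08,0,0,0,0,-1],[0.8,-0.08,0,0,0,0,-1],[1,-0.08,0,0,0,0,-1],[1,-0.08,0,0,0,0,-1]]]'; python3 go.py .5986 .1464 .1298 .058; python3 - <<'E'
from cell import robot
import cv2,numpy as np
im=robot.read_camera("wrist");cv2.imwrite("pics/w6.png",cv2.resize(im[0:130,230:400,::-1],None,fx=4,fy=4))
E
```

```text
time: 11.45
tool_pos: [0.5932, 0.146, 0.1298]
tool_rot: [3.141, 0.0, 0.057]
contact_force: [0.1, -0.1, -2.7]
opening: 0.0087
t 11.45 tcp [0.5932 0.146  0.1298] rot [3.1414e+00 3.0000e-04 5.7500e-02] F [ 0.1 -0.1 -2.7] open 0.0087
rows: [ 0.55 -0.01  0.  ] [ 0.01  0.02 -0.03]
```

View pics/w6.png

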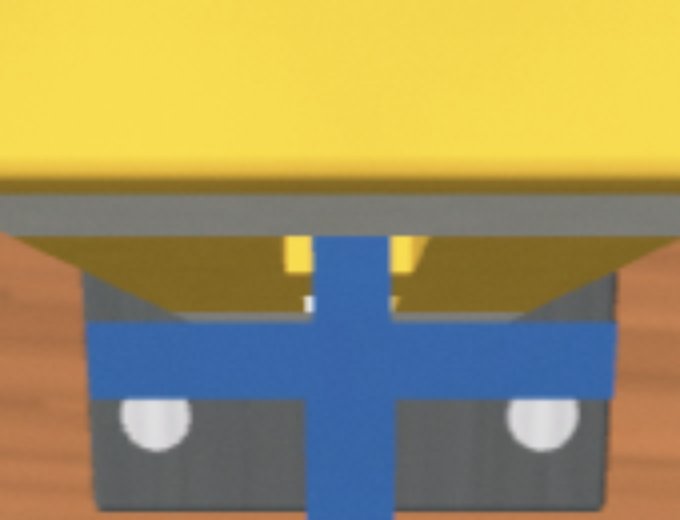

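The hook is in the slot and centred, with equal gaps on either side and no force. I'll push on until the flange touches.

```bash
python3 -m creep '[[[0.2,0,0,0,0,0,-1],[0.4,0,0,0,0,0,-1],[0.55,0,0,0,0,0,-1],[0.65,0,0,0,0,0,-1],[0.7,0,0,0,0,0,-1]]]'; python3 go.py .5986 .146 .1298 .058
```

```text
time: 12.0
tool_pos: [0.5994, 0.1464, 0.1296]
tool_rot: [3.141, 0.002, 0.058]
contact_force: [-2.6, -1.5, -2.0]
opening: 0.0087
t 12.0 tcp [0.5994 0.1464 0.1296] rot [3.1413e+00 2.2000e-03 5.7500e-02] F [-2.6 -1.5 -2. ] open 0.0087
rows: [-0.08  0.03 -0.02] [ 0.02  0.12 -0.03]
```

```bash
python3 -m creep '[[[-0.03,0,0.3,0,0,0,-1],[-0.03,0,0.6,0,0,0,-1],[-0.03,0,0.9,0,0,0,-1],[-0.03,0,1.2,0,0,0,-1],[-0.03,0,1.4,0,0,0,-1],[-0.03,0,1.4,0,0,0,-1]]]'; python3 go.py .5986 .146 .1132 .058
```

```text
time: 12.6
tool_pos: [0.5989, 0.1463, 0.1152]
tool_rot: [3.141, 0.003, 0.058]
contact_force: [0.3, -0.3, -2.2]
opening: 0.0088
t 12.6 tcp [0.5989 0.1463 0.1152] rot [3.1413e+00 2.8000e-03 5.7500e-02] F [ 0.3 -0.3 -2.2] open 0.0088
rows: [-0.03  0.03  0.2 ] [ 0.02  0.16 -0.03]
```

```bash
python3 -m creep '[[[0,0,0.1,0,0,0,-1],[0,0,0.2,0,0,0,-1],[0,0,0.3,0,0,0,-1],[0,0,0.3,0,0,0,-1]]]'; python3 go.py .5986 .146 .1132 .058
```

```text
time: 13.0
tool_pos: [0.5989, 0.1463, 0.1122]
tool_rot: [3.141, 0.003, 0.057]
contact_force: [0.7, -0.4, -3.5]
opening: 0.0088
t 13.0 tcp [0.5989 0.1463 0.1122] rot [3.1413e+00 2.6000e-03 5.7500e-02] F [ 0.7 -0.4 -3.5] open 0.0088
rows: [-0.04  0.03 -0.1 ] [ 0.02  0.15 -0.03]
```

```bash
python3 -m creep '[[[0,0,0.1,0,0,0,-1],[0,0,0.1,0,0,0,-1]]]';python3 -m creep '[[[0,0,0.1,0,0,0,-1],[0,0,0.1,0,0,0,-1]]]';python3 -m creep '[[[0,0,0.1,0,0,0,-1],[0,0,0.1,0,0,0,-1]]]'
```

```text
time: 13.2
tool_pos: [0.5987, 0.1463, 0.1115]
tool_rot: [3.141, 0.003, 0.058]
contact_force: [-2.1, 0.4, -0.0]
opening: 0.0088
time: 13.4
tool_pos: [0.5987, 0.1464, 0.1112]
tool_rot: [3.141, 0.002, 0.058]
contact_force: [-3.7, -0.7, 4.6]
opening: 0.0085
time: 13.6
tool_pos: [0.5987, 0.1464, 0.1112]
tool_rot: [3.141, 0.002, 0.058]
contact_force: [-3.9, -0.5, 7.2]
opening: 0.0085
```

Seated: the load has come off the gripper and is pushing up. Now I release it and check.

```bash
python3 -m creep '[[[0,0,-0.05,0,0,0,-0.7],[0,0,-0.05,0,0,0,-0.6],[0,0,-0.05,0,0,0,-0.5],[0,0,-0.05,0,0,0,-0.4],[0,0,-0.05,0,0,0,-0.4]]]'; python3 go.py .5986 .146 .25 .058;  python3 - <<'E'
from cell import robot
import cv2,numpy as np
im=robot.read_camera("wrist");cv2.imwrite("pics/w7.png",cv2.resize(im[0:400,200:440,::-1],None,fx=1.5,fy=1.5))
E
```

```text
time: 14.1
tool_pos: [0.5987, 0.1464, 0.1115]
tool_rot: [3.141, 0.002, 0.058]
contact_force: [0.1, -1.1, -0.1]
opening: 0.0271
t 14.1 tcp [0.5987 0.1464 0.1115] rot [3.1412e+00 1.8000e-03 5.7700e-02] F [ 0.1 -1.1 -0.1] open 0.0271
rows: [ -0.04   0.04 -13.85] [ 0.02  0.1  -0.02]
```

View pics/w7.png

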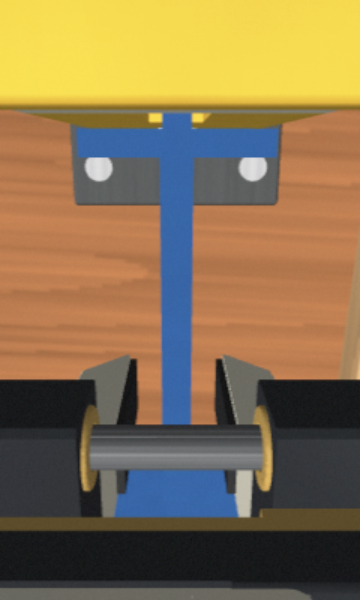

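The bracket hangs with both jaws clear of the arm and its flange against the plate. I retreat upwards, then inspect.

```bash
python3 -m creep '[[[0,0,-1,0,0,0,-0.4],[0,0,-3,0,0,0,-0.4],[0,0,-6,0,0,0,-0.4],[0,0,-10,0,0,0,-0.4],[0,0,-14,0,0,0,0],[-1,0,-16.5,0,0,0,0.4],[-2,-2,-17,0,0,0,0.7],[-3,-5,-17,0,0,0,1]]]'; python3 go.py .5 .33 .24 0
```

```text
time: 14.95
tool_pos: [0.5668, 0.194, 0.2843]
tool_rot: [3.142, -0.003, 0.055]
contact_force: [-0.4, 0.2, -0.1]
opening: 0.0549
t 14.95 tcp [0.5668 0.194  0.2843] rot [ 3.1415e+00 -2.7000e-03  5.5000e-02] F [-0.4  0.2 -0.1] open 0.0549
rows: [ -5.93 -13.95   4.42] [ 0.   -0.15  3.15]
```

```bash
python3 -m creep '[[[-2,-3,0,0,0,1,1],[-4,-7,0,0,0,2,1],[-5.9,-11,0,0,0,3,1],[-5.9,-13.5,0,0,0,3.1,1],[-5.9,-14,0,0,0,3.1,1],[-5.9,-14,0,0,0,3.1,1]]]'; python3 go.py .5 .33 .24 0;python3 - <<'E'
from cell import robot
import cv2,numpy as np
p=robot.camera_params("wrist");im=robot.read_camera("wrist");np.savez("pics/w8.npz",im=im,**p)
cv2.imwrite("pics/w8.png",im[:,:,::-1])
for d in robot.look_for("wrist","jar_centre")[:2]: print(d["score"],(p["R"].T@(np.array(d["centre"])-p["t"])).round(4))
im=robot.read_camera("side");np.savez("pics/s8.npz",im=im);cv2.imwrite("pics/s8.png",cv2.resize(im[150:330,130:330,::-1],None,fx=4,fy=3.3,interpolation=cv2.INTER_CUBIC))
im=robot.read_camera("top");np.savez("pics/t8.npz",im=im);cv2.imwrite("pics/t8.png",cv2.resize(im[80:210,160:320,::-1],None,fx=4.5,fy=4.5,interpolation=cv2.INTER_CUBIC))
E
```

```text
time: 15.55
tool_pos: [0.5, 0.331, 0.2845]
tool_rot: [3.141, -0.003, 0.002]
contact_force: [-0.5, -0.8, 0.4]
opening: 0.0916
t 15.55 tcp [0.5    0.331  0.2845] rot [ 3.1415e+00 -3.1000e-03  2.5000e-03] F [-0.5 -0.8  0.4] open 0.0916
rows: [-0.02  0.1   4.45] [ 0.01 -0.18  0.14]
0.8 [0.5277 0.3554 0.0884]
0.46 [0.5374 0.1561 0.0969]
```

View pics/w8.png

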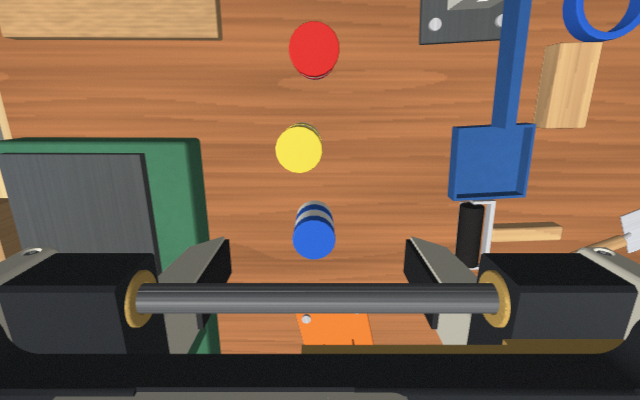

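View pics/s8.png

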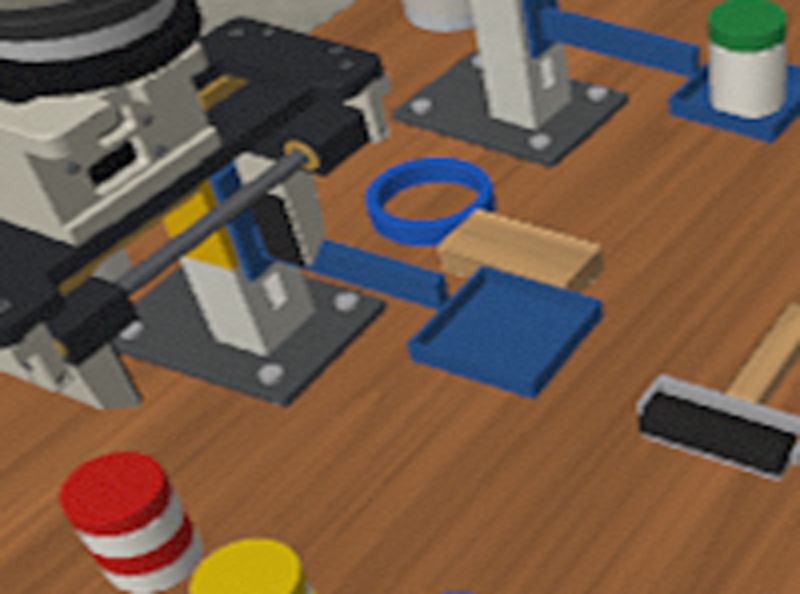

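View pics/t8.png

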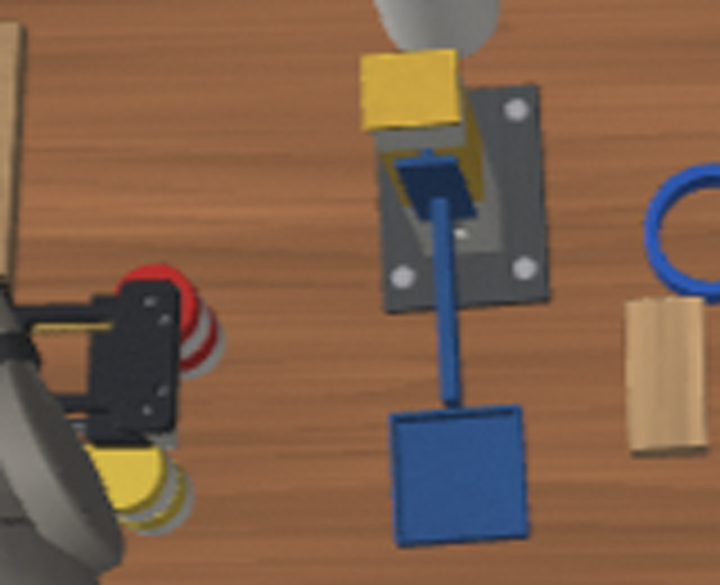

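The third slot is free and the bracket hangs in the upper two. I'll check its pose numerically and find the jar's centre from its lid.

```bash
python3 - <<'E'
import numpy as np,cv2
from fit import *
from scipy.spatial.transform import Rotation as Ro
M=np.array([(-45,40,18),(-45,-40,18),(-125,-40,18),(-125,40,18)])/1000
P["w"]=np.load("pics/w8.npz")
ob=px([(390,416),(521,406),(527,536),(398,546)],4.5,160,80)
sx=[((u+.5)/4-.5+130,(w+.5)/3.3-.5+150) for u,w in[(484,268),(601,313),(411,347)]]
ow=np.array([(452,127),(534,125),(526,197),(449,199)])
def pr(v):
    X=Ro.from_euler("xyz",v[3:]).apply(M)+v[:3]
    return np.r_[(proj("top",X)-ob).ravel(),(proj("side",X[[0+1,2,0]])-sx).ravel(),(proj("w",X)-ow).ravel()]
z=np.array([.5978,.1457,.089,0,0,.058])
r=least_squares(lambda v:np.r_[pr(v),(v-z)/np.array([.02,.02,.02,.015,.015,.03])],z)
print(pr(z).round(1),"\n",r.x.round(4),pr(r.x).round(1))
X=Ro.from_euler("xyz",r.x[3:]).apply([[-.085,0,.003]])+r.x[:3];print("tray",X)
# jar lid centre in wrist
im=P["w"]["im"];hsv=cv2.cvtColor(im,cv2.COLOR_RGB2HSV)
m=cv2.inRange(hsv,(22,120,150),(34,255,255));m[:, :260]=0;m[:,340:]=0;m[:115]=0;m[180:]=0
c,_=cv2.findContours(m,cv2.RETR_EXTERNAL,cv2.CHAIN_APPROX_NONE);c=max(c,key=cv2.contourArea);e=cv2.fitEllipse(cv2.convexHull(c));print(e)
p=P["w"];ray=p["R"].T@np.linalg.inv(p["camera_matrix"])@np.array([*e[0],1]);C=-p["R"].T@p["t"]
print("lid",C+ray*(.085-C[2])/ray[2], "diam", np.mean(e[1])*(np.array([0,0,1])@(p["R"]@(C+ray*(.085-C[2])/ray[2])+p["t"]))/330.6)
E
```

```text
[-1.  -0.4 -0.7 -0.3 -0.5 -0.4 -1.6 -0.5 -0.3 -2.5  0.5 -6.1 -0.9 -2.6
  9.   1.1  5.3 -1.5  3.4  1.1  7.   3.1] 
 [ 5.974e-01  1.462e-01  7.930e-02 -3.080e-02 -3.000e-04  5.390e-02] [-0.8  0.7 -0.9  0.7 -0.8  0.5 -1.5  0.4  0.1  0.5  0.7 -3.  -0.4  1.
  3.5  0.5 -1.3 -1.4 -2.9 -0.5  1.7  0.5]
tray [[0.51248133 0.14173929 0.08226546]]
((298.5710144042969, 148.5213623046875), (46.56984329223633, 47.71136474609375), 5.6495490074157715)
lid [0.52632339 0.35198771 0.085     ] diam 0.05257507809604238
```

```bash
python3 - <<'E'
import numpy as np,cv2
im=np.load("pics/w8.npz")["im"]
cv2.imwrite("pics/w8c.png",cv2.resize(im[0:210,410:560,::-1],None,fx=5,fy=2.85,interpolation=cv2.INTER_CUBIC))
cv2.imwrite("pics/w8d.png",cv2.resize(im[110:210,430:550,::-1],None,fx=5,fy=5,interpolation=cv2.INTER_CUBIC))
im=np.load("pics/s8.npz")["im"]
cv2.imwrite("pics/s8d.png",cv2.resize(im[180:280,170:290,::-1],None,fx=5,fy=5,interpolation=cv2.INTER_CUBIC))
E
```

```text
(no output)
```

View pics/w8d.png

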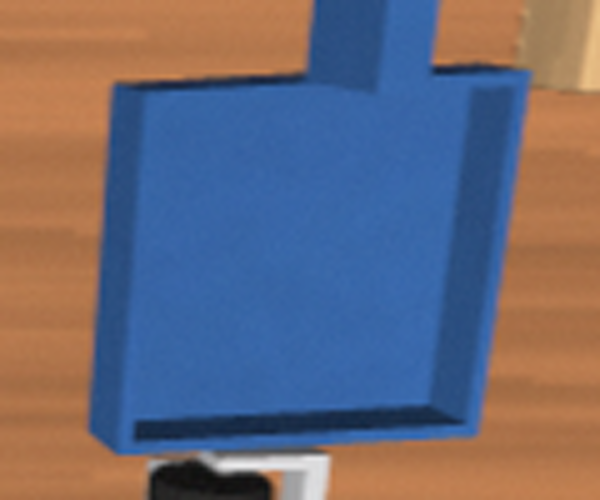

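View pics/s8d.png

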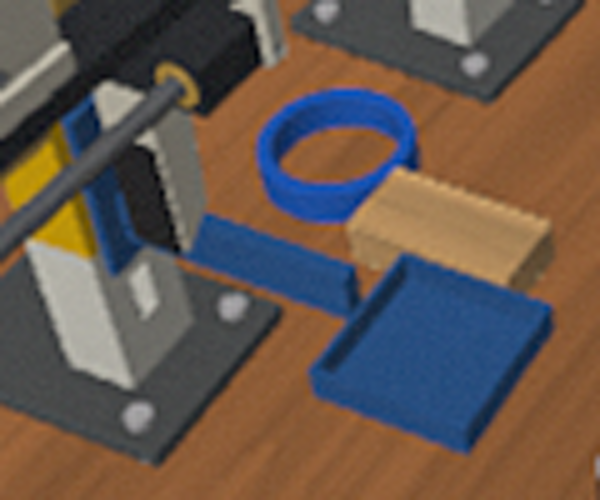

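```bash
python3 - <<'E'
import numpy as np
from fit import *
from scipy.spatial.transform import Rotation as Ro
P["w"]=np.load("pics/w8.npz")
piv=np.array([85,0,0])/1000
M=np.array([(-45,40,18),(-45,-40,18),(-125,-40,18),(-125,40,18),(-125,40,0)])/1000
ob=px([(390,416),(521,406),(527,536),(398,546)],4.5,160,80)
os_=px([(405,253),(552,312),(313,372),(468,452)],5,170,180)
ow=px([(143,88),(528,70),(478,437),(133,453)],5,430,110)
def R6(v):
    return lambda m: Ro.from_euler("ZYX",v[3:]).apply(np.asarray(m)-piv)+v[:3]
def pr(v):
    X=R6(v)(M)
    return np.r_[(proj("top",X[:4])-ob).ravel(),(proj("side",X[[1,2,0,4]])-os_).ravel(),(proj("w",X[:4])-ow).ravel()]
h=np.array([.7027-.02*1,.1518-.02*.058,.089,.058,0,0])
r=least_squares(lambda v:np.r_[pr(v),(v-h)/np.array([.002,.002,.003,.03,.03,.03])],h,loss="soft_l1")
print(h,"\n",pr(h).round(1),"\n",r.x.round(4),pr(r.x).round(1))
print("tray",R6(r.x)([[-.085,0,.003]]), "grip",R6(r.x)([[0,0,.028]]),"nom tray",R6(h)([[-.085,0,.003]]))
E
```

```text
[0.6827  0.15064 0.089   0.058   0.      0.     ] 
 [-1.  -0.5 -0.8 -0.4 -0.5 -0.5 -1.6 -0.6 -0.3 -1.8  0.4 -3.6 -0.8 -1.8
  0.5 -1.1  2.8  0.8  4.1 -0.1  4.2  1.  -0.2  1.8] 
 [ 0.6829  0.1506  0.085   0.0579 -0.0155  0.0119] [-0.6  0.1 -0.4  0.3 -0.2  0.2 -1.1 -0.   0.2  0.   0.7 -1.4 -0.3 -0.3
  0.8  0.8  0.9  0.5  0.4 -0.5  0.2 -0.8 -2.3  0.1]
tray [[0.51312362 0.14068715 0.08541472]] grip [[0.59760181 0.14528786 0.11172573]] nom tray [[0.51298586 0.14078553 0.092     ]]
```

Jar lid centre is (0.526, 0.352), with a lid diameter of 52.6 mm, which matches. The bracket's tray centre is about (0.513, 0.141), sagging slightly by ~0.015 rad. Next I grasp the jar.

```bash
python3 go.py .526 .352 .05 .058
```

```text
t 15.75 tcp [0.5007 0.3293 0.2843] rot [ 3.1413e+00 -2.7000e-03 -7.0000e-04] F [ 0.2 -0.2 -0. ] open 0.0921
rows: [ 2.46 -2.28 23.44] [ 0.02 -0.16 -3.37]
```

```bash
python3 -m creep '[[[1,-1,3,0,-0.1,-1.5,1],[2,-2,7,0,-0.1,-3,1],[2.5,-2.3,11,0,-0.1,-3.4,1],[2.5,-2.3,13,0,-0.1,-3.4,1],[2.5,-2.3,14,0,-0.1,-3.4,1],[2.5,-2.3,14,0,-0.1,-3.4,1]]]';python3 go.py .526 .352 .05 .058; python3 - <<'E'
from cell import robot
import cv2,numpy as np
im=robot.read_camera("wrist");cv2.imwrite("pics/w9.png",im[:,:,::-1])
E
```

```text
time: 16.35
tool_pos: [0.526, 0.3512, 0.1434]
tool_rot: [3.14, 0.001, 0.057]
contact_force: [-0.5, 0.6, 0.1]
opening: 0.092
t 16.35 tcp [0.526  0.3512 0.1434] rot [3.1402e+00 1.2000e-03 5.7400e-02] F [-0.5  0.6  0.1] open 0.092
rows: [ 0.02 -0.1   9.34] [ 0.08  0.07 -0.04]
```

View pics/w9.png

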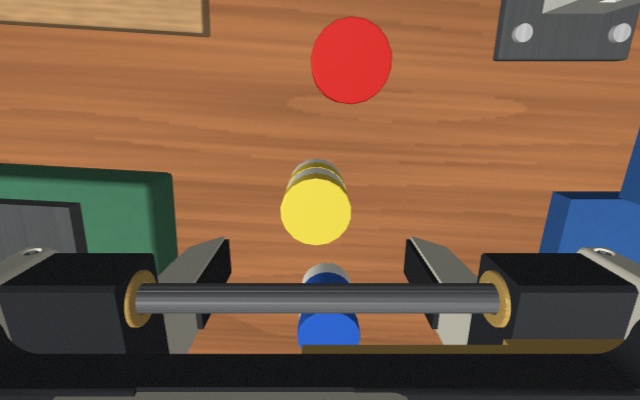

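The yellow jar is centred at (316,211) between the open jaws, and the green press is low and clear of the fingers. Descending.

```bash
python3 -m creep '[[[0,-0.1,2,0,0,0,1],[0,-0.1,4,0,0,0,1],[0,-0.1,6,0,0,0,1],[0,-0.1,8,0,0,0,1],[0,-0.1,9.3,0,0,0,1],[0,-0.1,9.3,0,0,0,1],[0,-0.1,9.3,0,0,0,0]]]' 15;python3 -m creep '[[[0,0,0,0,0,0,-1],[0,0,0,0,0,0,-1],[0,0,0,0,0,0,-1],[0,0,0,0,0,0,-1],[0,0,0,0,0,0,-1],[0,0,0,0,0,0,-1]]]' 20; python3 go.py .526 .352 .05 .058
```

```text
time: 17.1
tool_pos: [0.5275, 0.353, 0.0533]
tool_rot: [-3.141, -0.003, 0.057]
contact_force: [0.3, -0.3, -0.2]
opening: 0.0878
time: 17.7
tool_pos: [0.5276, 0.3529, 0.0535]
tool_rot: [-3.141, -0.004, 0.057]
contact_force: [0.1, -1.0, 2.7]
opening: 0.0526
t 17.7 tcp [0.5276 0.3529 0.0535] rot [-3.141  -0.0035  0.0575] F [ 0.1 -1.   2.7] open 0.0526
rows: [-0.17  0.08  0.35] [-0.03 -0.2  -0.03]
```

```bash
python3 -m creep '[[[0,0,0,0,0,0,-1],[0,0,-1,0,0,0,-1],[0,0,-3,0,0,0,-1],[0,0,-6,0,0,0,-1],[0,0,-10,0,0,0,-1],[0,0,-14,0,0,0,-1],[0,0,-17,0,0,0,-1],[0,0,-17,0,0,0,-1]]]' 25; python3 go.py .5145 .141 .22 .058; python3 - <<'E'
from cell import robot
import cv2,numpy as np
im=robot.read_camera("wrist");cv2.imwrite("pics/w10.png",im[:,:,::-1])
E
```

```text
time: 18.5
tool_pos: [0.5288, 0.3539, 0.2292]
tool_rot: [-3.137, -0.012, 0.058]
contact_force: [-0.2, -0.2, -3.0]
opening: 0.0525
t 18.5 tcp [0.5288 0.3539 0.2292] rot [-3.137  -0.0124  0.0576] F [-0.2 -0.2 -3. ] open 0.0525
rows: [-2.67 21.18  0.79] [-0.26 -0.71 -0.02]
```

View pics/w10.png

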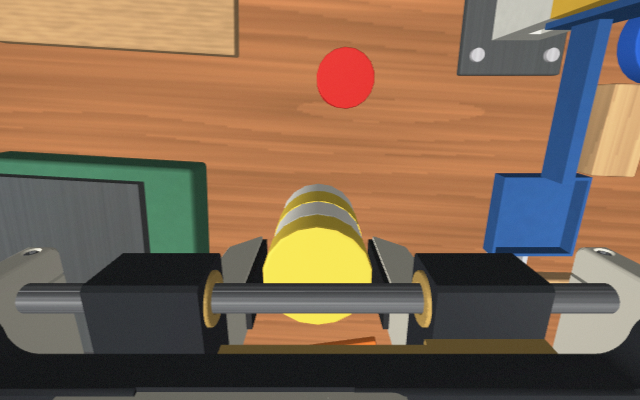

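The jar is gripped upright, lid centred at (317,275). I carry it to above the tray.

```bash
python3 -m creep '[[[-0.5,2,0,-0.1,-0.3,0,-1],[-1,5,0,-0.2,-0.5,0,-1],[-1.5,8.5,0.2,-0.3,-0.7,0,-1],[-2,12,0.3,-0.3,-0.7,0,-1],[-2.4,15.5,0.4,-0.3,-0.7,0,-1],[-2.6,18.5,0.4,-0.3,-0.7,0,-1],[-2.6,20.5,0.4,-0.3,-0.7,0,-1],[-2.6,21.2,0.4,-0.3,-0.7,0,-1]]]'; python3 -m creep '[[[0,0,0,0,0,0,-1],[0,0,0,0,0,0,-1]]]'; python3 go.py .515 .141 .165 .058; python3 - <<'E'
from cell import robot
import cv2,numpy as np
im=robot.read_camera("wrist");cv2.imwrite("pics/w11.png",im[:,:,::-1])
im=robot.read_camera("side");cv2.imwrite("pics/s11.png",cv2.resize(im[150:280,140:340,::-1],None,fx=4,fy=4,interpolation=cv2.INTER_CUBIC))
E
```

```text
time: 19.35
tool_pos: [0.513, 0.1382, 0.2193]
tool_rot: [3.138, 0.008, 0.055]
contact_force: [0.1, -0.4, -3.3]
opening: 0.0525
time: 19.55
tool_pos: [0.5124, 0.1388, 0.2182]
tool_rot: [3.138, 0.011, 0.055]
contact_force: [0.1, 0.3, -3.0]
opening: 0.0523
t 19.55 tcp [0.5124 0.1388 0.2182] rot [3.1385 0.0105 0.0555] F [ 0.1  0.3 -3. ] open 0.0523
rows: [ 0.32 -0.23  5.32] [ 0.18  0.6  -0.14]
```

View pics/w11.png

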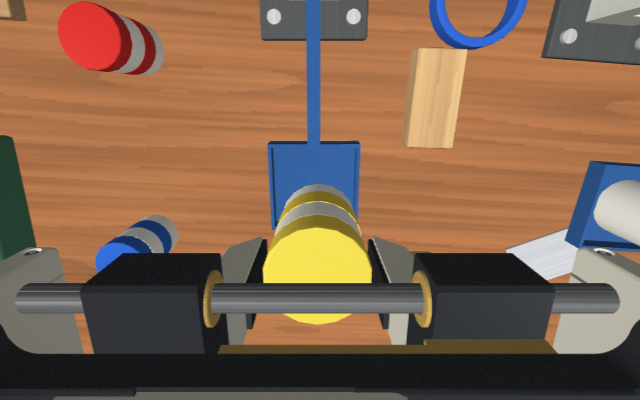

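View pics/s11.png

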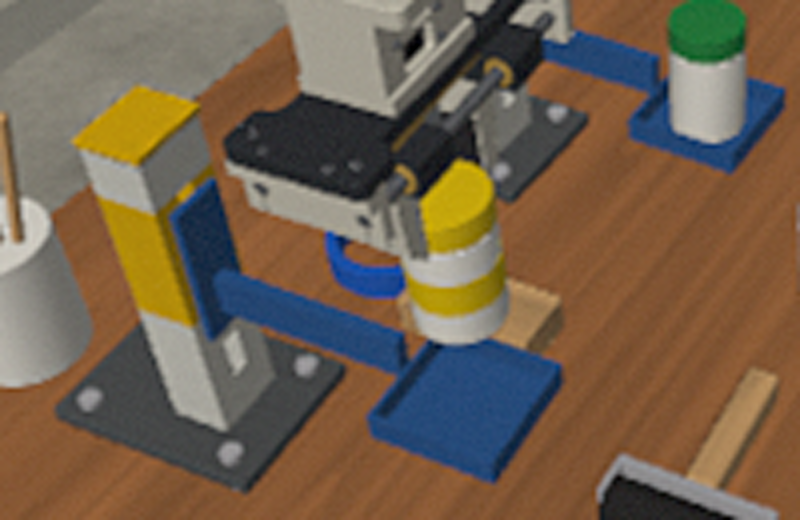

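The jar hangs over the tray (tray at cols 269–360, jar centre at 317). I lower it to just above the floor, then continue by feel.

```bash
python3 -m creep '[[[0.3,-0.2,0,0.2,0.6,-0.1,-1],[0.3,-0.2,1.5,0.2,0.6,-0.1,-1],[0.3,-0.2,3,0.2,0.6,-0.1,-1],[0.3,-0.2,4.5,0.2,0.6,-0.1,-1],[0.3,-0.2,5.8,0.2,0.6,-0.1,-1],[0.3,-0.2,6.3,0.2,0.6,-0.1,-1],[0.3,-0.2,6.5,0.2,0.6,-0.1,-1],[0.3,-0.2,6.5,0.2,0.6,-0.1,-1]]]'; python3 go.py .515 .141 .1415 .058
```

```text
time: 20.45
tool_pos: [0.5153, 0.1415, 0.154]
tool_rot: [-3.141, -0.002, 0.059]
contact_force: [-0.3, 0.2, -2.0]
opening: 0.0524
t 20.45 tcp [0.5153 0.1415 0.154 ] rot [-3.141e+00 -1.800e-03  5.870e-02] F [-0.3  0.2 -2. ] open 0.0524
rows: [-0.03  0.05  1.25] [-0.03 -0.1   0.04]
```

```bash
python3 -m creep '[[[0,0,0.2,0,0,0,-1],[0,0,0.4,0,0,0,-1],[0,0,0.6,0,0,0,-1],[0,0,0.7,0,0,0,-1]]]';python3 -m creep '[[[0,0,0.1,0,0,0,-1],[0,0,0.2,0,0,0,-1]]]';python3 -m creep '[[[0,0,0.1,0,0,0,-1],[0,0,0.2,0,0,0,-1]]]'
```

```text
time: 20.85
tool_pos: [0.5152, 0.1415, 0.1469]
tool_rot: [-3.141, -0.002, 0.059]
contact_force: [0.2, 0.0, -2.5]
opening: 0.0521
time: 21.05
tool_pos: [0.5153, 0.1414, 0.1448]
tool_rot: [-3.141, -0.002, 0.059]
contact_force: [0.3, 0.8, -2.6]
opening: 0.0526
time: 21.25
tool_pos: [0.5153, 0.1414, 0.1427]
tool_rot: [-3.141, -0.002, 0.059]
contact_force: [-0.6, 0.1, -3.1]
opening: 0.0525
```

```bash
python3 go.py .515 .141 .1415 .058; python3 - <<'E'
from cell import robot
import cv2,numpy as np
im=robot.read_camera("side");cv2.imwrite("pics/s12.png",cv2.resize(im[170:280,170:300,::-1],None,fx=5,fy=5,interpolation=cv2.INTER_CUBIC))
E
```

```text
t 21.25 tcp [0.5153 0.1414 0.1427] rot [-3.141e+00 -1.800e-03  5.860e-02] F [-0.6  0.1 -3.1] open 0.0525
rows: [-0.03  0.04  0.12] [-0.03 -0.1   0.03]
```

View pics/s12.png

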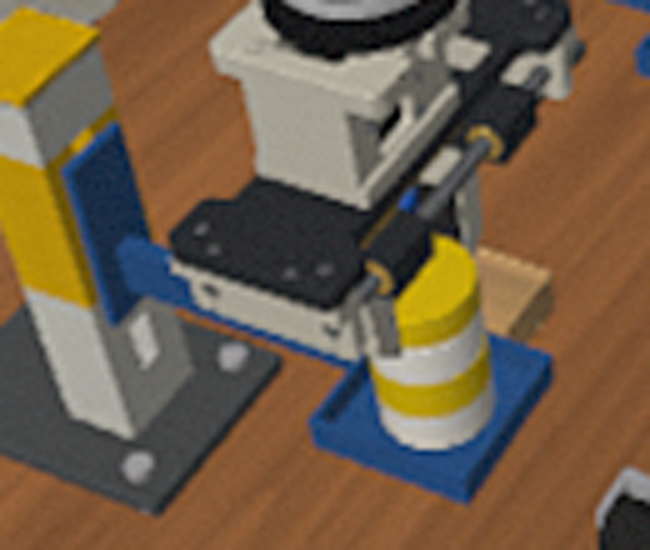

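```bash
for i in 1 2 3; do python3 -m creep '[[[0,0,0.1,0,0,0,-1],[0,0,0.15,0,0,0,-1]]]' | grep -E "pos|force"; done
```

```text
tool_pos: [0.5153, 0.1415, 0.1415]
contact_force: [-2.6, 1.1, 4.0]
tool_pos: [0.5155, 0.1416, 0.1411]
contact_force: [-4.8, -0.1, 9.8]
tool_pos: [0.5157, 0.1417, 0.141]
contact_force: [-3.7, 0.2, 11.5]
```

```bash
python3 -m creep '[[[0,0,-0.02,0,0,0,-1],[0,0,-0.05,0,0,0,-1]]]'; python3 -m creep '[[[0,0,0,0,0,0,0.3],[0,0,0,0,0,0,0.4],[0,0,0,0,0,0,0.6],[0,0,0,0,0,0,0.7],[0,0,0,0,0,0,0.7]]]'; python3 -m creep '[[[0,0,-1,0,0,0,0.7],[0,0,-3,0,0,0,0.7],[0,0,-6,0,0,0,0.7],[0,0,-9,0,0,0,0.7],[0,0,-12,0,0,0,0.7],[-3,0,-13,0,0,0,0.7],[-6,0,-13,0,0,0,0.7],[-9,0,-13,0,0,0,0.7]]]'; python3 - <<'E'
from cell import robot
import cv2,numpy as np
p=robot.camera_params("wrist");im=robot.read_camera("wrist");np.savez("pics/w13.npz",im=im,**p);cv2.imwrite("pics/w13.png",im[:,:,::-1])
im=robot.read_camera("side");cv2.imwrite("pics/s13.png",cv2.resize(im[120:280,130:330,::-1],None,fx=4,fy=3.7,interpolation=cv2.INTER_CUBIC))
im=robot.read_camera("top");cv2.imwrite("pics/t13.png",cv2.resize(im[80:260,170:350,::-1],None,fx=3.3,fy=3.3,interpolation=cv2.INTER_CUBIC))
E
```

```text
time: 22.1
tool_pos: [0.5158, 0.1417, 0.1417]
tool_rot: [-3.141, -0.005, 0.059]
contact_force: [-0.7, -0.5, 0.5]
opening: 0.0526
time: 22.6
tool_pos: [0.5158, 0.1417, 0.1416]
tool_rot: [-3.141, -0.005, 0.059]
contact_force: [-0.2, -0.2, -0.2]
opening: 0.0777
time: 23.4
tool_pos: [0.4245, 0.1362, 0.2722]
tool_rot: [-3.14, -0.007, 0.059]
contact_force: [0.1, -0.5, 1.2]
opening: 0.0778
```

View pics/w13.png

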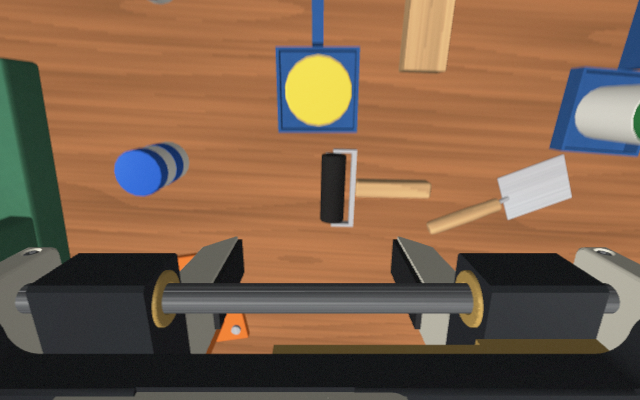

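View pics/s13.png

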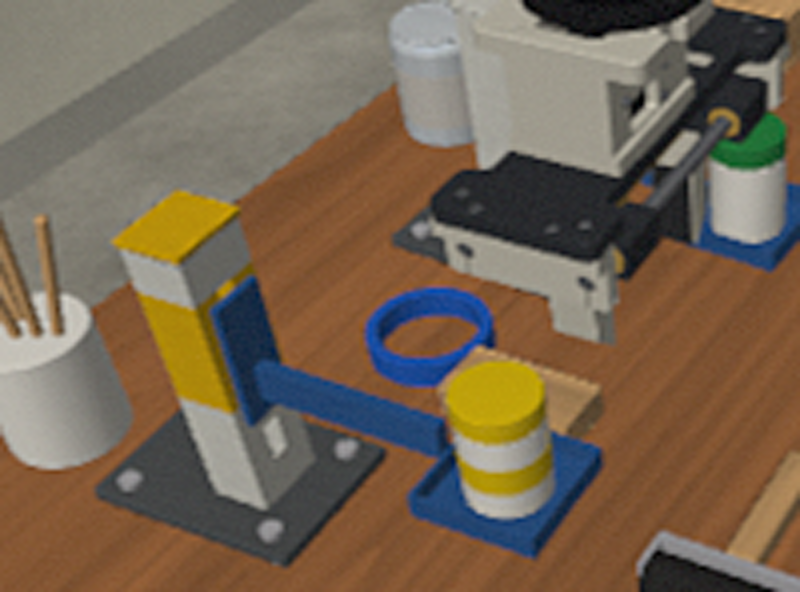

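View pics/t13.png

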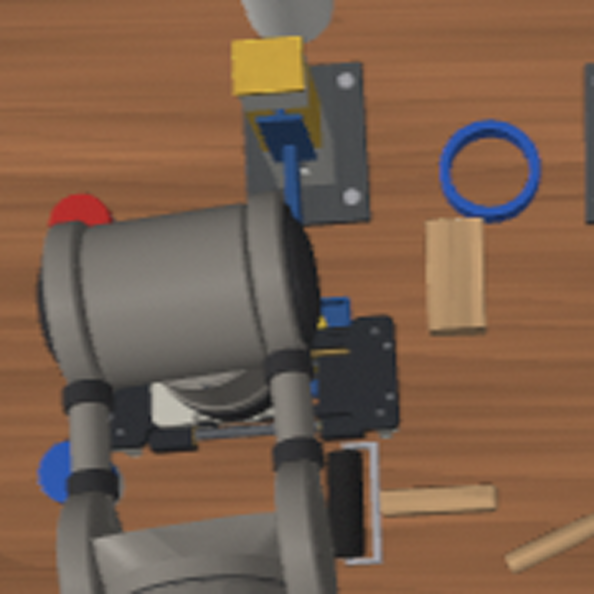

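```bash
python3 - <<'E'
import numpy as np,cv2
from fit import *
p=np.load("pics/w13.npz");im=p["im"]
m=cv2.inRange(cv2.cvtColor(im,cv2.COLOR_RGB2HSV),(22,120,150),(34,255,255));m[:,:260]=0;m[:,370:]=0;m[140:]=0
c,_=cv2.findContours(m,cv2.RETR_EXTERNAL,cv2.CHAIN_APPROX_NONE);c=max(c,key=cv2.contourArea);e=cv2.fitEllipse(cv2.convexHull(c))
C=-p["R"].T@p["t"]
for z,uv in((.174,e[0]),(.104,(317.5,90))):
    ray=p["R"].T@np.linalg.inv(p["camera_matrix"])@np.array([*uv,1]);print(z,(C+ray*(z-C[2])/ray[2]).round(4))
u=[.7027,.1518,.058]
for z in (89,94,101): print(z,[(q-[130,120])*[4,3.7] for q in proj("side",full(u,[(-25,18,z),(-25,18,z+100),(-25,-18,z+100)]))])
E
```

```text
0.174 [0.5103 0.1409 0.174 ]
0.104 [0.5124 0.1413 0.104 ]
89 [array([253.90561802, 423.84855607]), array([213.42344228, 308.5466263 ]), array([254.10714467, 272.6084637 ])]
94 [array([252.02497981, 418.49209459]), array([211.22797549, 302.29346541]), array([252.13325507, 266.39172857])]
101 [array([249.36838927, 410.92555425]), array([208.1244148 , 293.45385809]), array([249.34368698, 257.60602654])]
```

Everything agrees. The flange corners in the side view lie where the home position predicts, and the jar axis is about 2 mm from the tray centre. The robot is clear, so I'm handing in.

```bash
python3 - <<'E'
from cell import robot
print(robot.observe()["time"],robot.observe()["contact_force"].round(1));print(robot.hand_in())
E
```

```text
23.55 [0.8 0.5 0.2]
the job is handed in; nothing more can be done
None
```

I hung the loose blue bracket in the two yellow-marked slots, set the yellow-lidded jar down on its tray by feel, and handed in at 23.6 s. No verdict came back.

**Bracket:** it met the slots with light force, about 7 N upward on the gripper at the end. The flange corners in the side view lie within about 1 mm of where the home position puts them.

**Jar:** its axis is about 2 mm from the tray centre, and it looks upright. It was on the tray floor when the gripper opened. The gripper is open and clear of everything, and the wrist force is about zero.

**Other objects:** the roller, knife, tape, block and other jars look unmoved in the pictures; I did not measure them again.

**What disagreed:**
- The bracket seated with the tool about 2 mm lower than I had calculated.
- One combined fit of the hanging bracket put it 4 mm low with about 0.015 rad of sag. Most of that is probably the sag together with camera and corner-reading error. The last flange check did not show the 4 mm.

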